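Return the spent desiccant capsules through the double-gate bin

TASK

Take all the orange (spent) capsules out of the pocket tray and lay them on the upper ramp behind the closed gate, leaving the blue one in the tray. When they are all on the ramp, pull the gate fully up by its black handle so that they roll down to the bin's lid, push the gate fully home again, then press the red lever right down and hold it until every capsule has rolled into the bin, and let go so that the lid closes. Never lift the lid while the gate is open, and do not disturb the jar, wooden box and carton.

Things in the scene. Friction and masses are not known exactly. Their poses are not given: they have to be found in the camera images.
- station: fixed station; origin on the table under its gate, z up. In its frame, mm: capsules roll to -y with their axes along x in an open channel, x -47 to 47, walls 27 high. Metal floor falls evenly from z 137 at y 225 (end wall) through 106 at y 0 (gate) to 80 at y -182. Upper ramp: y 4 to 225; lower chamber: y -4 to -180, room for five capsules. Gate posts at x +-57, 160 high
- tray: fixed pocket tray 192 x 240 mm, walls 18 high; origin under its centre, z up. Six pockets at x +-46, y -68, 0, 68, floor at z 6; capsules lie along the tray's x, centres at z 22. Foam blocks 19 high part them, but are cut away over the middle 40 mm of each capsule, so fingers can go down beside it to the floor; 36 mm clear between neighbours
- spent0: orange SPENT desiccant capsule, hard plastic, lying rod with flat ends, white band in the middle, 84 mm long, 32 mm diameter (30 mm at the end caps), 40 to 85 g; rolls freely on the metal ramp, soon comes to rest on the table; origin at its centre, x along its axis (y and z turn as it rolls)
- spent1: orange SPENT desiccant capsule, hard plastic, lying rod with flat ends, white band in the middle, 84 mm long, 32 mm diameter (30 mm at the end caps), 40 to 85 g; rolls freely on the metal ramp, soon comes to rest on the table; origin at its centre, x along its axis (y and z turn as it rolls)
- spent2: orange SPENT desiccant capsule, hard plastic, lying rod with flat ends, white band in the middle, 84 mm long, 32 mm diameter (30 mm at the end caps), 40 to 85 g; rolls freely on the metal ramp, soon comes to rest on the table; origin at its centre, x along its axis (y and z turn as it rolls)
- spent3: orange SPENT desiccant capsule, hard plastic, lying rod with flat ends, white band in the middle, 84 mm long, 32 mm diameter (30 mm at the end caps), 40 to 85 g; rolls freely on the metal ramp, soon comes to rest on the table; origin at its centre, x along its axis (y and z turn as it rolls)
- fresh0: blue FRESH desiccant capsule, hard plastic, lying rod with flat ends, white band in the middle, 84 mm long, 32 mm diameter (30 mm at the end caps), 40 to 85 g; rolls freely on the metal ramp, soon comes to rest on the table; origin at its centre, x along its axis (y and z turn as it rolls)
- gate (a joint): height of the orange lift gate, m: 0 home (down, closing the channel), 0.055 fully up (its lower edge then 60 mm above the floor, capsules pass). Over-centre detent: holds itself at either end and snaps to the nearer end; about 6 N to pull up, 4 N to push down
- gate_handle (a point): centre of the gate's black cross handle, a bar 64 mm along the station's x and 14 x 14 mm in section, above the gate; 184 mm above the table when home; moves with the gate
- lid (a joint): angle of the clear bin lid, rad: 0 closed, 0.72 when the lever is fully down; hinged at the station's y -350 mm; its downturned front edge at y -182 stops capsules while closed. It is driven by the lever only (1.6 times its angle)
- lever (a joint): angle of the red lid-lift lever on the bin's front, rad: 0 up (rest), 0.45 fully down against its stop; sprung, returns to 0 by itself when let go, and the lid with it
- lever_pad (a point): centre of the top of the lever's red pad, 50 (station x) x 56 mm (station y), at rest sloping 0.2 rad up towards the robot. The pivot, along station y, lies 83 mm from this point towards station +x and 17 mm below it. Fully down this point is 38 mm lower than at rest, and the pad slopes 0.25 rad down towards the robot. Pressing takes about 6 N at first, 10 N at the stop
- jar: bystander, a glass jar with copper lid, 80 mm diameter, 110 high, origin under its centre
- cratelet: bystander, a closed wooden box 110 x 160 x 60 mm, origin under its centre
- carton: bystander, a cardboard carton 90 x 90 x 80 mm, origin under its centre
- ramp_spot (a point): a good spot to lay capsules on the upper ramp: point on the channel's floor, in the middle of its width, 178 mm up from the gate (station y), 47 mm from the end wall; a capsule let go here rolls down to the gate or to those before it
- bin_floor (a point): centre of the bin's inner floor, 6 mm above the table; the bin is inside 104 mm (station x) by 160 mm (station y), walls 122 mm high, open to the channel's lower end (mouth at z 80 mm); part of the station
- spent4: orange SPENT desiccant capsule, hard plastic, lying rod with flat ends, white band in the middle, 84 mm long, 32 mm diameter (30 mm at the end caps), 40 to 85 g; rolls freely on the metal ramp, soon comes to rest on the table; origin at its centre, x along its axis (y and z turn as it rolls)
Not all that is in view belongs to the job. Leave any turquoise look-alike of the spent1 alone.

How it is judged:
On the way, in this order (a step that is already met when the one before it is completed fails the run):
1. all spent capsules lie on the upper ramp, gate home, hand off them (x of spent0 in the frame of station between -0.045 and 0.045 m and y of spent0 in the frame of station between 0.004 and 0.235 m and z of spent0 in the frame of station between 0.09 and 0.2 m and x of spent1 in the frame of station between -0.045 and 0.045 m and y of spent1 in the frame of station between 0.004 and 0.235 m and z of spent1 in the frame of station between 0.09 and 0.2 m and x of spent2 in the frame of station between -0.045 and 0.045 m and y of spent2 in the frame of station between 0.004 and 0.235 m and z of spent2 in the frame of station between 0.09 and 0.2 m and x of spent3 in the frame of station between -0.045 and 0.045 m and y of spent3 in the frame of station between 0.004 and 0.235 m and z of spent3 in the frame of station between 0.09 and 0.2 m and x of spent4 in the frame of station between -0.045 and 0.045 m and y of spent4 in the frame of station between 0.004 and 0.235 m and z of spent4 in the frame of station between 0.09 and 0.2 m and value of joint gate below 0.006 m and contact force between each of spent0, spent1, spent2, spent3, spent4 and the fingers below 0.1 N), for 0.2 s.
2. the gate is fully up and all spent capsules have rolled into the lower chamber, lid closed (x of spent0 in the frame of station between -0.045 and 0.045 m and y of spent0 in the frame of station between -0.184 and -0.006 m and z of spent0 in the frame of station between 0.07 and 0.17 m and x of spent1 in the frame of station between -0.045 and 0.045 m and y of spent1 in the frame of station between -0.184 and -0.006 m and z of spent1 in the frame of station between 0.07 and 0.17 m and x of spent2 in the frame of station between -0.045 and 0.045 m and y of spent2 in the frame of station between -0.184 and -0.006 m and z of spent2 in the frame of station between 0.07 and 0.17 m and x of spent3 in the frame of station between -0.045 and 0.045 m and y of spent3 in the frame of station between -0.184 and -0.006 m and z of spent3 in the frame of station between 0.07 and 0.17 m and x of spent4 in the frame of station between -0.045 and 0.045 m and y of spent4 in the frame of station between -0.184 and -0.006 m and z of spent4 in the frame of station between 0.07 and 0.17 m and value of joint gate above 0.045 m and value of joint lid below 0.05 rad), for 0.2 s.
3. the gate is home again with the capsules in the lower chamber, lid closed (x of spent0 in the frame of station between -0.045 and 0.045 m and y of spent0 in the frame of station between -0.184 and -0.006 m and z of spent0 in the frame of station between 0.07 and 0.17 m and x of spent1 in the frame of station between -0.045 and 0.045 m and y of spent1 in the frame of station between -0.184 and -0.006 m and z of spent1 in the frame of station between 0.07 and 0.17 m and x of spent2 in the frame of station between -0.045 and 0.045 m and y of spent2 in the frame of station between -0.184 and -0.006 m and z of spent2 in the frame of station between 0.07 and 0.17 m and x of spent3 in the frame of station between -0.045 and 0.045 m and y of spent3 in the frame of station between -0.184 and -0.006 m and z of spent3 in the frame of station between 0.07 and 0.17 m and x of spent4 in the frame of station between -0.045 and 0.045 m and y of spent4 in the frame of station between -0.184 and -0.006 m and z of spent4 in the frame of station between 0.07 and 0.17 m and value of joint gate below 0.006 m and value of joint lid below 0.05 rad), for 0.2 s.
4. the lever is held right down until all spent capsules are in the bin, gate home (x of spent0 in the frame of station between -0.05 and 0.05 m and y of spent0 in the frame of station between -0.347 and -0.186 m and z of spent0 in the frame of station between 0 and 0.1 m and x of spent1 in the frame of station between -0.05 and 0.05 m and y of spent1 in the frame of station between -0.347 and -0.186 m and z of spent1 in the frame of station between 0 and 0.1 m and x of spent2 in the frame of station between -0.05 and 0.05 m and y of spent2 in the frame of station between -0.347 and -0.186 m and z of spent2 in the frame of station between 0 and 0.1 m and x of spent3 in the frame of station between -0.05 and 0.05 m and y of spent3 in the frame of station between -0.347 and -0.186 m and z of spent3 in the frame of station between 0 and 0.1 m and x of spent4 in the frame of station between -0.05 and 0.05 m and y of spent4 in the frame of station between -0.347 and -0.186 m and z of spent4 in the frame of station between 0 and 0.1 m and value of joint gate below 0.006 m and value of joint lever above 0.38 rad), for 0.2 s.
At the end, for the whole second after the job is handed in: every spent capsule at rest in the bin, lid closed (under 0.05 rad) and lever up (under 0.03 rad), gate home (within 6 mm), blue capsule lying in the tray, bystanders within 30 mm of where they stood (x of spent0 in the frame of station between -0.05 and 0.05 m and y of spent0 in the frame of station between -0.347 and -0.186 m and z of spent0 in the frame of station between 0 and 0.1 m and x of spent1 in the frame of station between -0.05 and 0.05 m and y of spent1 in the frame of station between -0.347 and -0.186 m and z of spent1 in the frame of station between 0 and 0.1 m and x of spent2 in the frame of station between -0.05 and 0.05 m and y of spent2 in the frame of station between -0.347 and -0.186 m and z of spent2 in the frame of station between 0 and 0.1 m and x of spent3 in the frame of station between -0.05 and 0.05 m and y of spent3 in the frame of station between -0.347 and -0.186 m and z of spent3 in the frame of station between 0 and 0.1 m and x of spent4 in the frame of station between -0.05 and 0.05 m and y of spent4 in the frame of station between -0.347 and -0.186 m and z of spent4 in the frame of station between 0 and 0.1 m and value of joint gate below 0.006 m and value of joint lid below 0.05 rad and value of joint lever below 0.03 rad and linear speed of each of spent0, spent1, spent2, spent3, spent4 below 0.03 m/s and x of fresh0 in the frame of tray between -0.095 and 0.095 m and y of fresh0 in the frame of tray between -0.12 and 0.12 m and height (world z) of fresh0 below 0.05 m and distance of each of jar, cratelet, carton from where it was at the start of the episode below 0.03 m); the robot touches nothing.
It fails at once if the lid is lifted (over 0.15 rad) while the gate is open (over 15 mm) (value of joint lid above 0.15 rad and value of joint gate above 0.015 m).
It fails at once if the jar is disturbed (moved over 30 mm) (distance of jar from where it was at the start of the episode above 0.03 m).
It fails at once if the cratelet is disturbed (moved over 30 mm) (distance of cratelet from where it was at the start of the episode above 0.03 m).
It fails at once if the carton is disturbed (moved over 30 mm) (distance of carton from where it was at the start of the episode above 0.03 m).
Of spent0, spent1, spent2, spent3, spent4 only 3 to 5 are there at a start; the rules pass over those that are not, and their reading is None.
At some moment in a run one of spent0, spent1, spent2, spent3, spent4 may be knocked a few centimetres aside while the robot is not near it.
Once in a run the grip may slacken for a moment while it holds something.
It also fails if it takes over 210 s, if anything falls off the work surface, if the arm or the gripper's body presses on something with over 40 N, if the wrist force passes 120 N, or if a joint passes its speed limit or range.

ROBOT

A 7-joint arm with a two-finger parallel gripper is mounted at the origin on the work surface. World frame = base frame: x ahead of the robot, y to its left, z up, the work surface at z = 0. Lengths are in m, angles in rad, forces in N, time in s.
With the tool pointing down it reaches from about 0.425 to 0.95 m from the base axis. Payload 16.7 kg.
Tool frame: the origin (TCP) lies at the very end of the fingers, on their centre line; the grasp point (between the pads) lies 19 mm behind it; z points along the fingers, y is the direction in which the jaws open and shut (so a half turn about z gives the same grasp; the last joint's range is limited). The gripper opens to 94 mm and grips with 3 to 60 N. Pads are 16 mm wide; open, the fingers measure 119 mm over their backs; the gripper's body (75 mm by 177 mm) begins 78 mm behind the grasp point.
Start: joints at [-1.379, 0.426, 0.074, 1.606, -0.034, 1.111, -0.067], TCP at [0.226, 0.636, 0.205] pointing down, gripper open.
Joint ranges: [-2.85, 2.85], [-0.5, 2.14], [-1.23, 1.37], [0.21, 2.46], [-1.02, 4.16], [0.16, 2.05], [-2.73, 2.73]. Speed limits (rad/s): [1.89, 1.89, 2.39, 2.39, 3.01, 3.01, 3.01].

INTERFACE

Orientations are given as a unit quaternion [x, y, z, w].
In Python, from cell import manip gives the robot as it stands.
- The arm moves only by the shell command python3 -m handwheel 'ROWS' [OPENING] [FORCE]. ROWS is JSON, a list of rows, each an object of numbers: "tx", "ty", "tz": the shift along the tool's x, y, z in mm; "wx", "wy", "wz": the turn, a rotation vector about the tool's x, y, z in degrees. A call has 1 to 5 rows; each row shifts and turns the commanded pose from where the row before left it, along the tool's axes as they then stand; what a row does not reach is not made up. A row lasts 1/10 s, in which the tool goes at most 50 mm and 8.59 degrees, less where a joint would pass 70% of its speed; a pose out of reach is approached as far as the arm can. A call with a gripper value outside its range is refused whole. OPENING is the gripper command: -1 is fully open, 1 is shut, values between are in proportion, set as the call begins (- or left out, the last holds). The fingers move at their own pace and stop on an object; FORCE is the grip in N (left out, the last holds). Time passes only in rows, so rows that do not move let the fingers close. It gives the time, the measured TCP pose, the force and the opening at its end, in the units of the state.
- manip.sense(): the state, without advancing time (a new reading comes with each control period).
- manip.grab_frame(name): name is "side" or "top"; returns the picture (400x640x3 uint8, red, green, blue); there is no depth.
- manip.get_calibration(name): a dict with "mtx" (3x3 intrinsics, pixels), "dist" ([k1, k2, p1, p2, k3] as OpenCV has them; the pictures are not rectified), "world_from_camera" (4x4, takes a point from camera to world coordinates). Camera axes: x right, y down, z forward; pixel columns grow to the right and rows downward; lengths in m; the calibration is good to about 2 mm. A picture is of the moment at which its call begins. get_calibration takes no time and is no camera call.
- manip.hand_in(): hands the job in, once; it reports no verdict.
The state is a dict: "clock": time; "qpos": joint angles; "joint_velocities": joint speeds; "tau": joint torques, N m; "eef_pos": TCP position; "ee_rot": TCP orientation; "ft_force": force on the tool from outside, world axes, zero at the start; "moment": the same for the moment, N m; "opening": opening from 0.0 (shut) to 1.0 (fully open).
Only numpy, scipy, OpenCV 4.12 (cv2) and the standard library are available. Lean on these libraries where they do the work, as an engineer would, in place of code of your own. Each camera call takes 0.05 s, during which the arm holds its last target.

## Working session

There is one attempt and no reset: what is moved stays moved. The work goes in short steps, Python scripts to look and compute and a shell command to move; the robot and the scene stay as the last step left them, time stands still between calls to the robot, and variables do not carry over. Pictures are saved under pics/ and viewed, and the job is handed in when it is done.

```bash
mkdir -p pics; ls; python3 - <<'E'
from cell import manip
import cv2,numpy as np
print(manip.sense())
for n in("side","top"):
    f=manip.grab_frame(n); cv2.imwrite(f"pics/{n}0.png",f[:,:,::-1])
    c=manip.get_calibration(n); print(n,c)
E
```

```text
pics
{'clock': 0.0, 'qpos': array([-1.37951036,  0.42673273,  0.07386417,  1.60660471, -0.03411971,
        1.11078624, -0.06710699]), 'joint_velocities': array([-0.00072867, -0.00074749, -0.00073337, -0.00088612, -0.00057826,
        0.0006423 , -0.00070107]), 'tau': array([-5.46688898e-04, -9.35828948e+01,  3.66656676e+00, -4.54188108e+01,
       -4.88531333e-02,  2.00807385e-02,  1.37582911e-04]), 'eef_pos': array([0.22548982, 0.6357614 , 0.20477653]), 'ee_rot': array([ 1.69598904e-01,  9.85512967e-01, -6.32013924e-04, -6.71368030e-05]), 'ft_force': array([-0.39677823, -0.53928115,  0.2832902 ]), 'moment': array([-0.0231536 ,  0.01321776, -0.00589298]), 'opening': 0.99829070211262}
side {'mtx': array([[375.53073761,   0.        , 320.07563816],
       [  0.        , 375.53073761, 200.1134571 ],
       [  0.        ,   0.        ,   1.        ]]), 'dist': array([-0.03234325,  0.        ,  0.        ,  0.        ,  0.        ]), 'world_from_camera': array([[ 0.80676249, -0.46864025,  0.35987582,  0.08253375],
       [-0.5907277 , -0.62606685,  0.50900009, -0.54965969],
       [-0.0132316 , -0.62323079, -0.78192602,  1.01557862],
       [ 0.        ,  0.        ,  0.        ,  1.        ]])}
top {'mtx': array([[467.75960826,   0.        , 321.1352146 ],
       [  0.        , 467.75960826, 191.41399053],
       [  0.        ,   0.        ,   1.        ]]), 'dist': array([-0.11804829,  0.        ,  0.        ,  0.        ,  0.        ]), 'world_from_camera': array([[ 0.02900409, -0.99270916,  0.11699264,  0.32819492],
       [-0.99949352, -0.02726904,  0.01640424,  0.01411102],
       [-0.01309436, -0.11740918, -0.99299729,  1.38107866],
       [ 0.        ,  0.        ,  0.        ,  1.        ]])}
```

View pics/top0.png

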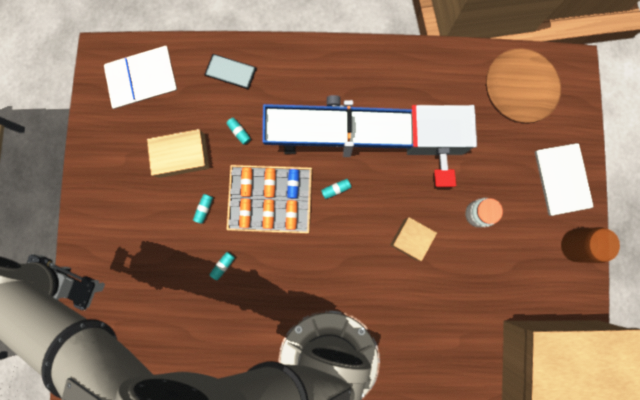

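View pics/side0.png

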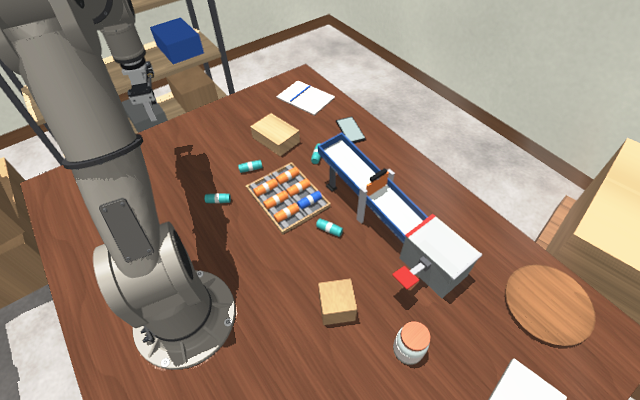

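The top view shows the tray at about (270,198), with five orange capsules and the blue one at (293,183). Four turquoise look-alikes lie on the table at (237,130), (203,208), (222,265) and (336,189). The station has its gate at (349,125) and the lever pad at (445,178). Next is a close crop and measurement.

```bash
cat > h.py <<'E'
from cell import manip
import cv2,numpy as np
np.set_printoptions(precision=4,suppress=True)
CAL={n:manip.get_calibration(n) for n in("side","top")}
def ray(n,uv):
    c=CAL[n]; p=cv2.undistortPoints(np.array(uv,float).reshape(-1,1,2),c["mtx"],np.array(c["dist"],float)).reshape(-1,2)
    T=c["world_from_camera"]; d=np.c_[p,np.ones(len(p))]@T[:3,:3].T
    return T[:3,3],d
def onz(n,uv,z):
    o,d=ray(n,uv); return o+d*((z-o[2])/d[:,2])[:,None]
def two(u1,u2):
    o1,d1=ray("top",[u1]);o2,d2=ray("side",[u2]);d1=d1[0]/np.linalg.norm(d1);d2=d2[0]/np.linalg.norm(d2)
    s=np.linalg.lstsq(np.c_[d1,-d2],o2-o1,rcond=None)[0]
    a=o1+d1*s[0];b=o2+d2*s[1];return (a+b)/2,np.linalg.norm(a-b)*1000
def proj(n,P):
    c=CAL[n];T=np.linalg.inv(c["world_from_camera"])
    return cv2.projectPoints(np.array(P,float).reshape(-1,3),cv2.Rodrigues(T[:3,:3])[0],T[:3,3],c["mtx"],np.array(c["dist"],float))[0].reshape(-1,2)
def mask(f,lo,hi):
    return cv2.inRange(cv2.cvtColor(f,cv2.COLOR_RGB2HSV),lo,hi)
def blobs(m,amin=20):
    n,l,s,c=cv2.connectedComponentsWithStats(m)
    return [(s[i,4],c[i],s[i,:4]) for i in range(1,n) if s[i,4]>=amin]
def grab(n,name):
    f=manip.grab_frame(n); cv2.imwrite(f"pics/{name}.png",f[:,:,::-1]); return f
def crop(f,x0,y0,x1,y1,k,name):
    c=cv2.resize(f[y0:y1,x0:x1],None,fx=k,fy=k,interpolation=cv2.INTER_CUBIC); cv2.imwrite(f"pics/{name}.png",c[:,:,::-1])
E
python3 - <<'E'
from h import *
t=cv2.imread("pics/top0.png")[:,:,::-1];s=cv2.imread("pics/side0.png")[:,:,::-1]
crop(t,220,85,480,245,3,"t0c"); crop(s,240,120,490,300,3,"s0c")
for a,c,b in blobs(mask(t,(5,150,120),(18,255,255)),15): print("or",a,c,b)
for a,c,b in blobs(mask(t,(110,120,60),(125,255,255)),15): print("bl",a,c,b)
for a,c,b in blobs(mask(t,(0,200,120),(4,255,255)),8): print("red",a,c,b)
E
```

```text
or 114343 [337.8541 199.5505] [ 57  32 562 368]
or 16 [543.875   88.8125] [540  87   9   6]
or 74 [485.973  110.7973] [476 108  21   6]
or 370 [595.6081 173.6892] [585 162  20  25]
or 89 [246.7528 172.2697] [241 167  11  12]
or 88 [269.8523 173.1932] [265 168  10  12]
or 97 [320.6289 183.5567] [312 181  22   7]
or 94 [246.0957 190.3617] [241 185  11  11]
or 88 [269.2841 191.1818] [264 186  11  11]
or 32 [241.4375 203.4688] [240 199   4  11]
or 53 [247.9057 204.1321] [245 199   6  11]
or 86 [268.686 204.907] [263 200  11  11]
or 84 [291.6786 205.7143] [286 201  11  11]
or 32 [240.4062 221.4688] [239 216   4  11]
or 50 [246.9 221.5] [244 217   6  10]
or 29 [264.1724 222.5862] [263 217   4  11]
or 49 [270.4898 222.2449] [268 217   6  11]
or 32 [287.125  223.1562] [286 218   4  11]
or 48 [293.6042 222.9375] [291 218   6  11]
or 166 [208.2289 255.1566] [190 252  33  10]
or 26 [127.3077 261.2308] [125 258   5   7]
or 45 [ 68.1556 303.2444] [ 61 299  15  11]
or 18 [478.4444 354.    ] [473 353  13   3]
or 36 [270.1389 357.7778] [263 355  15   5]
or 26 [ 53.8462 397.7308] [ 51 395   9   5]
bl 18 [272.5 105. ] [264 105  18   1]
bl 15 [309. 106.] [302 106  15   1]
bl 15 [362. 108.] [355 108  15   1]
bl 21 [387. 109.] [377 109  21   1]
bl 30 [263.  126.5] [263 112   1  30]
bl 16 [288.75 175.  ] [288 170   3  10]
bl 34 [296.9412 175.1176] [295 170   4  11]
bl 58 [292.6034 192.2931] [287 186  11  12]
red 58 [440.931  182.6379] [435 171  19  16]
```

View pics/t0c.png

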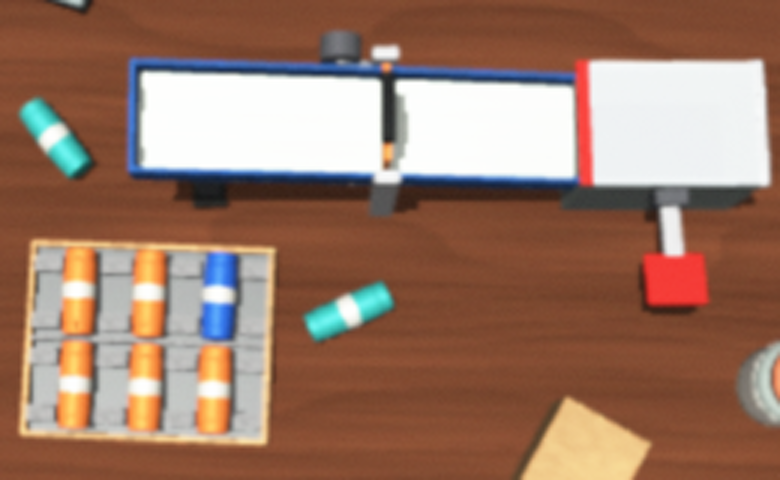

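View pics/s0c.png

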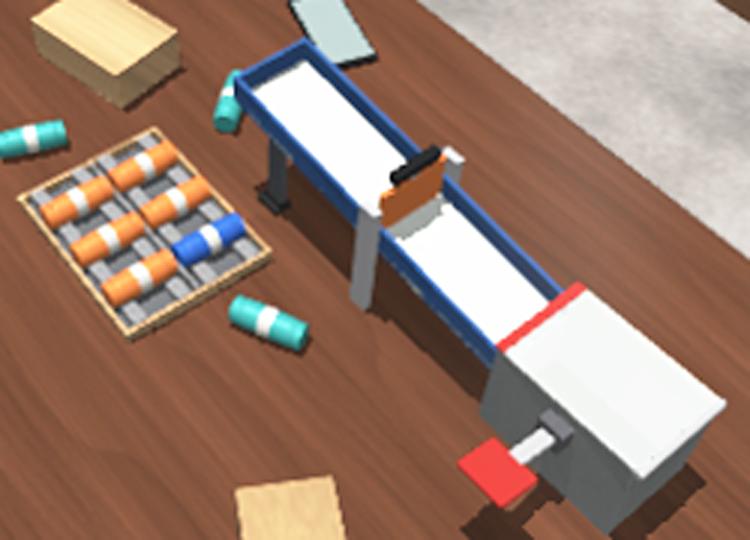

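```bash
python3 - <<'E'
from h import *
t=lambda x,y:(x/3+220-.33,y/3+85-.33); s=lambda x,y:(x/3+240-.33,y/3+120-.33)
pairs={"handle":(t(389,111),s(415,165)),"pad":(t(675,280),s(497,472)),
"A":(t(79,290),s(143,163)),"B":(t(149,293),s(177,201)),"fr":(t(219,296),s(210,239)),"C":(t(75,384),s(79,201)),"D":(t(145,387),s(108,239)),"E":(t(213,389),s(140,277)),
"lidred_far":(t(584,62),s(583,288)),"lidred_near":(t(586,184),s(502,348)),"chan_tl":(t(132,62),s(305,40)),"chan_bl":(t(132,175),s(239,80)),"post_near":(t(386,177),s(368,212)),"post_far":(t(386,50),s(452,156))}
for k,(a,b) in pairs.items(): print(k,*two(a,b))
for k in "A B fr C D E".split(): print(k,onz("top",[pairs[k][0]],.037)[0],onz("side",[pairs[k][1]],.036)[0])
print("posts z160",onz("top",[t(386,177),t(386,50)],.16))
print("handle z191",onz("top",[t(389,78),t(389,143)],.191))
for nm,p in (("tray corners",[t(34,241),t(274,248),t(267,442),t(22,435)]),):
  print(nm,onz("top",p,.018))
E
```

```text
handle [ 0.6563 -0.0357  0.1885] 3.7916313322366793
pad [ 0.5254 -0.3053  0.1098] 1.9862042239745967
A [0.5116 0.2569 0.0314] 1.7001870853104524
B [0.5122 0.1884 0.0254] 3.754593935497682
fr [0.511  0.1199 0.0245] 3.181946846504806
C [0.4212 0.2571 0.0251] 3.9454505495919108
D [0.4194 0.1891 0.0241] 1.925665288564817
E [0.4194 0.1228 0.0234] 1.9384339450258696
lidred_far [ 0.7242 -0.2173  0.1261] 0.5127162472219435
lidred_near [ 0.6099 -0.2198  0.1269] 3.636360928321182
chan_tl [0.7019 0.1954 0.1648] 2.136811988827679
chan_bl [0.6011 0.189  0.1646] 8.813248486517843
post_near [ 0.603  -0.0344  0.1537] 0.9549169625408349
post_far [ 0.7187 -0.0317  0.1587] 1.5980103958009093
A [0.5101 0.2562 0.037 ] [0.5104 0.2528 0.036 ]
B [0.509  0.1877 0.037 ] [0.5094 0.1798 0.036 ]
fr [0.5079 0.1196 0.037 ] [0.5075 0.1115 0.036 ]
C [0.4185 0.2558 0.037 ] [0.4192 0.2474 0.036 ]
D [0.4177 0.1878 0.037 ] [0.4162 0.1798 0.036 ]
E [0.4177 0.1222 0.037 ] [0.416  0.1139 0.036 ]
posts z160 [[ 0.602  -0.0344  0.16  ]
 [ 0.719  -0.0321  0.16  ]]
handle z191 [[ 0.6837 -0.034   0.191 ]
 [ 0.6253 -0.0352  0.191 ]]
tray corners [[0.5605 0.3071 0.018 ]
 [0.5596 0.0686 0.018 ]
 [0.369  0.0694 0.018 ]
 [0.3684 0.3091 0.018 ]]
```

```bash
python3 - <<'E'
from h import *
f=cv2.imread("pics/top0.png")[:,:,::-1].copy()
m=mask(f,(108,90,30),(125,255,255))
def zt(y): # top of wall, station y~ world y+.034
    ys=y+.034
    return .027+(.106+.031*ys/.225 if ys>0 else .106+.026*ys/.182)
P=[];Q=[]
for u in range(268,410):
    if 338<u<362: continue
    r=np.where(m[95:165,u])[0]+95
    if len(r)<3: continue
    for v,L in((r.min()-.5,P),(r.max()+.5,Q)):
        y=-0.03
        for _ in range(4):
            p=onz("top",[(u,v)],zt(y))[0]; y=p[1]
        L.append(p)
for L in(P,Q):
    L=np.array(L); vx,vy,x0,y0=cv2.fitLine(L[:,:2].astype(np.float32),cv2.DIST_HUBER,0,.001,.001).ravel()
    print(len(L),"yaw",np.arctan2(-vx*np.sign(vy),abs(vy)),"x at y=-.034",x0+(-.034-y0)*vx/vy,"x at .143",x0+(.143-y0)*vx/vy)
t=lambda x,y:(x/3+220-.33,y/3+85-.33)
print(onz("top",[t(767,62),t(769,184),t(584,62),t(586,184)],.127))
c={"A":(79,290),"B":(149,293),"fr":(219,296),"C":(75,384),"D":(145,387),"E":(213,389)}
for k,v in c.items(): print(k,onz("top",[t(*v)],.023)[0])
E
```

```text
119 yaw 0.03442855 x at y=-.034 0.7124174 x at .143 0.7063212
119 yaw 0.033562858 x at y=-.034 0.6016354 x at .143 0.5956925
[[ 0.7302 -0.3894  0.127 ]
 [ 0.6138 -0.3887  0.127 ]
 [ 0.7237 -0.217   0.127 ]
 [ 0.6083 -0.2187  0.127 ]]
A [0.512  0.2587 0.023 ]
B [0.5109 0.1895 0.023 ]
fr [0.5098 0.1207 0.023 ]
C [0.4195 0.2583 0.023 ]
D [0.4186 0.1896 0.023 ]
E [0.4186 0.1233 0.023 ]
```

```bash
cat >> h.py <<'E'
from scipy.spatial.transform import Rotation as R
def goto(x,y,z,yaw=0.0):
    "what to type: shift in tool axes (mm) to reach, and wz"
    s=manip.sense();r=R.from_quat(s["ee_rot"]);p=s["eef_pos"]
    d=r.inv().apply(np.array([x,y,z])-p)*1000
    tgt=R.from_euler("z",yaw)*R.from_matrix(np.array([[-1,0,0],[0,1,0],[0,0,-1.]]))
    w=np.degrees((r.inv()*tgt).as_rotvec())
    print("t",s["clock"],"tcp",p,"F",s["ft_force"],"open",round(s["opening"],3)); print("shift(tool now)",d.round(1),"turn",w.round(2))
E
python3 -m handwheel '[{"wz":-6.5},{"wz":-6.5},{"wz":-6.5}]' -1
python3 -c "
from h import *
goto(.512,.2587,.15)"
```

```text
t 0.1 tcp [0.2255 0.6358 0.2049] F [ 0.7569  0.6454 -0.1191] open 1.004
shift(tool now) [-396.1 -259.6   55.2] turn [ -0.06  -0.01 -19.53]$[0]: bad value
```

```bash
python3 -m handwheel '[{"tx":0,"ty":0,"tz":0,"wx":0,"wy":0,"wz":-6.5}]' -1
python3 -m handwheel --help | head -30
```

```text
clock: 0.2
eef_pos: [0.2254, 0.6359, 0.205]
ee_rot: [0.113, 0.994, -0.0, -0.0]
ft_force: [-0.3, -0.0, 0.1]
opening: 1.0invalid input: not JSON, or not a number
```

```bash
python3 -m handwheel '[{"tx":0,"ty":0,"tz":0,"wx":0,"wy":0,"wz":-6.5},{"tx":0,"ty":0,"tz":0,"wx":0,"wy":0,"wz":-6.5},{"tx":-28,"ty":-37,"tz":0,"wx":0,"wy":0,"wz":0},{"tx":-28,"ty":-37,"tz":0,"wx":0,"wy":0,"wz":0},{"tx":-28,"ty":-37,"tz":0,"wx":0,"wy":0,"wz":0}]'
python3 -m handwheel '[{"tx":-28,"ty":-37,"tz":0,"wx":0,"wy":0,"wz":0},{"tx":-28,"ty":-37,"tz":5,"wx":0,"wy":0,"wz":0},{"tx":-28,"ty":-37,"tz":5,"wx":0,"wy":0,"wz":0},{"tx":-28,"ty":-37,"tz":5,"wx":0,"wy":0,"wz":0},{"tx":-28,"ty":-37,"tz":5,"wx":0,"wy":0,"wz":0}]'
python3 -c "
from h import *
goto(.512,.2587,.009)"
```

```text
clock: 0.7
eef_pos: [0.3102, 0.5235, 0.205]
ee_rot: [-0.0, 1.0, -0.0, -0.0]
ft_force: [0.8, -0.1, 0.1]
opening: 0.996
clock: 1.2
eef_pos: [0.4502, 0.3383, 0.1852]
ee_rot: [0.0, 1.0, -0.0, -0.0]
ft_force: [0.5, 0.2, -0.1]
opening: 1.0
t 1.2 tcp [0.4502 0.3383 0.1852] F [ 0.4696  0.2216 -0.0794] open 1.0
shift(tool now) [-61.9 -79.5 176.2] turn [-0.01 -0.01 -0.02]
```

```bash
python3 -m handwheel '[{"tx":-31,"ty":-37,"tz":10,"wx":0,"wy":0,"wz":0},{"tx":-31,"ty":-38,"tz":10,"wx":0,"wy":0,"wz":0},{"tx":0,"ty":-4.5,"tz":40,"wx":0,"wy":0,"wz":0},{"tx":0,"ty":0,"tz":40,"wx":0,"wy":0,"wz":0},{"tx":0,"ty":0,"tz":0,"wx":0,"wy":0,"wz":0}]' -0.17
python3 -c "
from h import *
goto(.512,.2587,.009)
f=grab('top','t1'); crop(f,200,140,340,260,5,'t1c')
f=grab('side','s1'); crop(f,280,120,440,240,5,'s1c')"
```

```text
clock: 1.7
eef_pos: [0.5088, 0.2585, 0.0812]
ee_rot: [0.001, 1.0, -0.002, -0.003]
ft_force: [-0.5, -0.4, 0.5]
opening: 0.618
t 1.7 tcp [0.5088 0.2585 0.0812] F [-0.5066 -0.4346  0.5284] open 0.618
shift(tool now) [-3.7  0.5 72.2] turn [-0.25 -0.36 -0.06]
```

View pics/t1c.png

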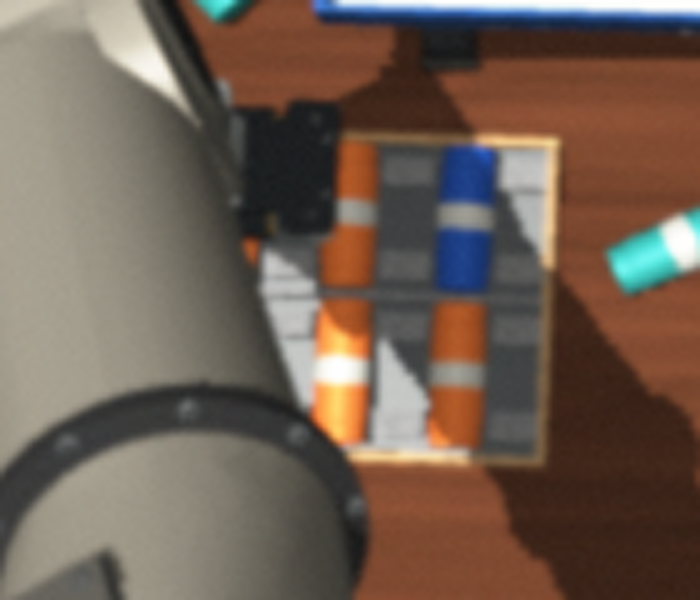

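```bash
python3 -c "
from h import *
f=cv2.imread('pics/s1.png')[:,:,::-1]; crop(f,220,130,370,240,5,'s1d')"
```

```text
(no output)
```

View pics/s1d.png

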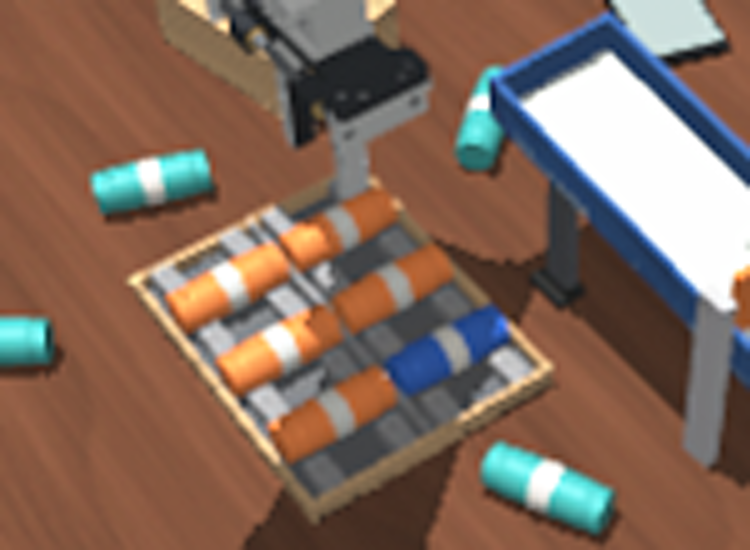

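The gripper is above the orange capsule A (side crop (350,215)), aligned with the pocket. Going down.

```bash
python3 -m handwheel '[{"tx":-3.5,"ty":0,"tz":20,"wx":-0.2,"wy":-0.3,"wz":0},{"tx":0,"ty":0,"tz":20,"wx":0,"wy":0,"wz":0},{"tx":0,"ty":0,"tz":20,"wx":0,"wy":0,"wz":0},{"tx":0,"ty":0,"tz":12,"wx":0,"wy":0,"wz":0},{"tx":0,"ty":0,"tz":0,"wx":0,"wy":0,"wz":0}]'
python3 -c "
from h import *
goto(.512,.2587,.009)"
python3 -m handwheel '[{"tx":0,"ty":0,"tz":0,"wx":0,"wy":0,"wz":0},{"tx":0,"ty":0,"tz":0,"wx":0,"wy":0,"wz":0},{"tx":0,"ty":0,"tz":0,"wx":0,"wy":0,"wz":0},{"tx":0,"ty":0,"tz":0,"wx":0,"wy":0,"wz":0}]' 1 30
```

```text
clock: 2.3
eef_pos: [0.5151, 0.2611, 0.0137]
ee_rot: [-0.0, 1.0, 0.002, 0.002]
ft_force: [0.4, -1.0, 0.4]
opening: 0.583
t 2.3 tcp [0.5151 0.2611 0.0137] F [ 0.4158 -0.9896  0.4395] open 0.583
shift(tool now) [ 3.1 -2.5  4.7] turn [0.2  0.28 0.01]
clock: 2.7
eef_pos: [0.5156, 0.261, 0.0143]
ee_rot: [0.0, 1.0, 0.002, 0.003]
ft_force: [-0.7, 0.3, 7.3]
opening: 0.332
```

```bash
python3 -m handwheel '[{"tx":0,"ty":0,"tz":-25,"wx":0.2,"wy":0.3,"wz":0},{"tx":0,"ty":0,"tz":-45,"wx":0,"wy":0,"wz":0},{"tx":0,"ty":0,"tz":-45,"wx":0,"wy":0,"wz":0},{"tx":0,"ty":0,"tz":-45,"wx":0,"wy":0,"wz":0},{"tx":0,"ty":0,"tz":-40,"wx":0,"wy":0,"wz":0}]'
python3 -m handwheel '[{"tx":-30,"ty":-24,"tz":0,"wx":0,"wy":0,"wz":0},{"tx":-30,"ty":-24,"tz":0,"wx":0,"wy":0,"wz":0},{"tx":-30,"ty":-24,"tz":0,"wx":0,"wy":0,"wz":0},{"tx":-30,"ty":-24,"tz":0,"wx":0,"wy":0,"wz":0},{"tx":-21,"ty":-21,"tz":0,"wx":0,"wy":0,"wz":-2}]'
python3 -m handwheel '[{"tx":0,"ty":0,"tz":0,"wx":0,"wy":0,"wz":0},{"tx":0,"ty":0,"tz":0,"wx":0,"wy":0,"wz":0}]'
python3 -c "
from h import *
goto(.657,.144,.14,.034)
f=grab('top','t2'); crop(f,200,80,400,230,4,'t2c')
f=grab('side','s2'); crop(f,220,100,420,230,4,'s2c')"
```

```text
clock: 3.2
eef_pos: [0.515, 0.2605, 0.2161]
ee_rot: [0.0, 1.0, 0.0, 0.0]
ft_force: [0.1, -0.3, -1.7]
opening: 0.327
clock: 3.7
eef_pos: [0.6574, 0.1419, 0.2135]
ee_rot: [-0.017, 1.0, -0.0, 0.0]
ft_force: [-0.3, 0.3, -0.7]
opening: 0.33
clock: 3.9
eef_pos: [0.656, 0.143, 0.2132]
ee_rot: [-0.016, 1.0, -0.0, -0.0]
ft_force: [-0.8, 0.5, -0.7]
opening: 0.334
t 3.9 tcp [0.656  0.143  0.2132] F [-0.8426  0.5467 -0.6875] open 0.334
shift(tool now) [-1.1  1.  73.2] turn [-0.01 -0.04 -0.06]
```

View pics/t2c.png

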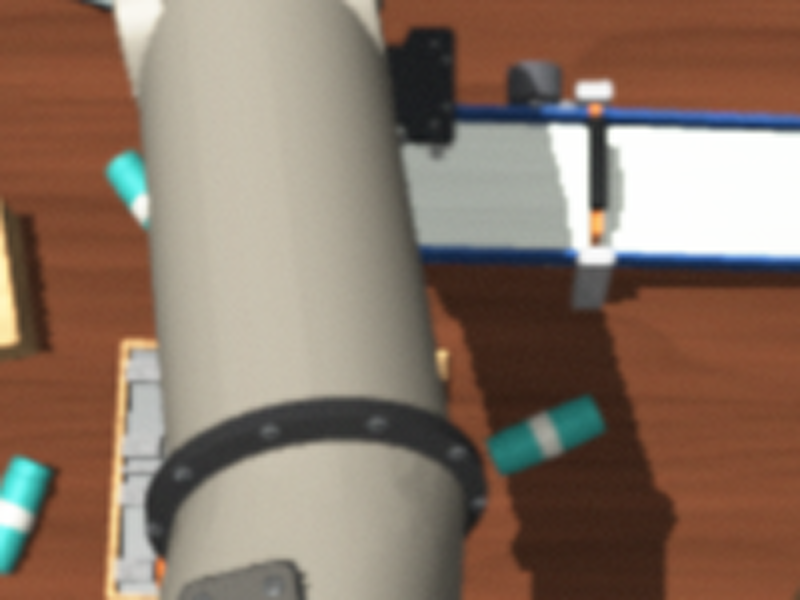

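View pics/s2c.png

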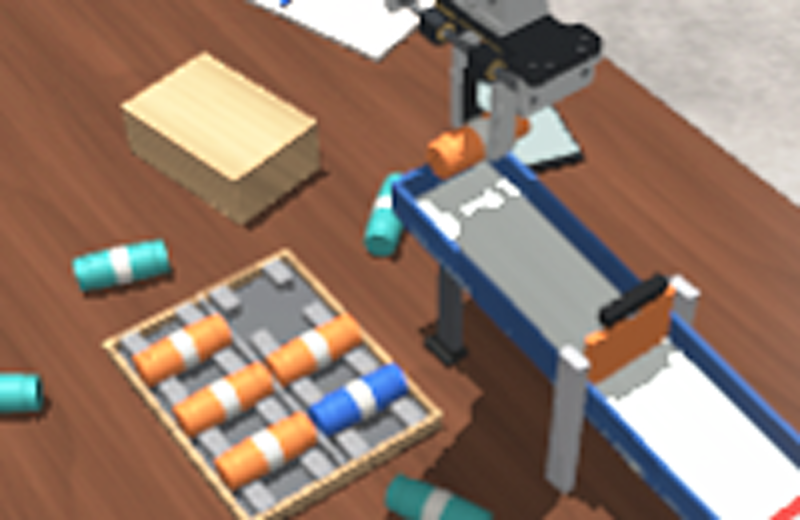

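```bash
python3 - <<'E'
from h import *
f=cv2.imread('pics/s2.png')[:,:,::-1].copy(); crop(f,315,110,365,160,14,'s2d')
g=f.copy()
E
```

```text
(no output)
```

View pics/s2d.png

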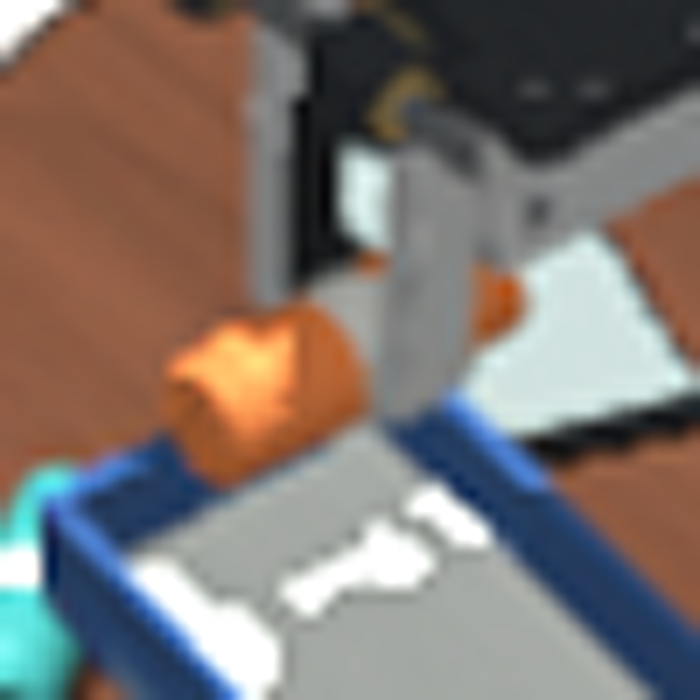

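```bash
python3 - <<'E'
from h import *
a=.034;ex=np.array([np.cos(a),np.sin(a),0])
c=np.array([.6525,.143,.2262])
P=np.array([c-ex*.042,c,c+ex*.042])
print("pred capsule axis near,mid,far crop px",((proj("side",P)+.5-[315,110])*14).round(0))
# end-face silhouettes
o=np.array([.66,-.034,0]);ey=np.array([-np.sin(a),np.cos(a),0])
def st(x,y,z): return o+ex*x/1000+ey*y/1000+[0,0,z/1000]
print("floor corner top end, near/far wall at y225 z137",((proj("side",[st(-47,225,137),st(47,225,137),st(-47,100,120),st(47,100,120)])+.5-[315,110])*14).round(0))
print("handle ends full px", proj("side",[st(-32,0,184),st(32,0,184)]).round(1),"top",proj("top",[st(-32,0,191),st(32,0,191),st(-57,0,160),st(57,0,160),st(0,-182,127)]).round(1))
t=lambda x,y:(x/3+220-.33,y/3+85-.33); s=lambda x,y:(x/3+240-.33,y/3+120-.33)
print("seen handle", s(393,180),s(438,150),"top",t(389,143),t(389,78),t(386,177),t(386,50),t(585,123))
# floor inner edges in top0 : white pixels
f=cv2.imread("pics/top0.png")[:,:,::-1]
for u in (300,320,375,395):
    g=f[100:150,u].min(axis=1); r=np.where(g>150)[0]+100
    y=.1
    for v in (r.min()-.5,r.max()+.5):
        z=.115
        for _ in range(5):
            p=onz("top",[(u,v)],z)[0]; ys=(p-o)@ey; z=.106+.031*ys/.225 if ys>0 else .106+.026*ys/.182
        print(u,v,"station x,y",(p-o)@ex,ys,z)
E
```

```text
pred capsule axis near,mid,far crop px [[205. 416.]
 [351. 335.]
 [493. 257.]]
floor corner top end, near/far wall at y225 z137 [[ 65. 596.]
 [367. 427.]
 [403. 948.]
 [707. 762.]]
handle ends full px [[369.9 180. ]
 [385.5 170. ]] top [[349.3 131.3]
 [349.  107.6]
 [348.9 143.3]
 [348.3 102.1]
 [414.  125.4]]
seen handle (370.67, 179.67) (385.67, 169.67) top (349.33666666666664, 132.33666666666664) (349.33666666666664, 110.67) (348.33666666666664, 143.67) (348.33666666666664, 101.33666666666667) (414.67, 125.67)
300 109.5 station x,y 0.04805351967963635 0.13260671912032493 0.12427025907880032
300 141.5 station x,y -0.04285812767086314 0.1324428973621567 0.12424768808100825
320 109.5 station x,y 0.04979400341329098 0.07719417620802989 0.11663564205532856
320 141.5 station x,y -0.04160722490153608 0.07761593372078708 0.11669375086819733
375 111.5 station x,y 0.04946977786587801 -0.07849627479843907 0.09478624645736584
375 143.5 station x,y -0.04342337864328802 -0.07640139913415948 0.09508551440940578
395 112.5 station x,y 0.04878654625042128 -0.13658393183742168 0.08648800973751118
395 143.5 station x,y -0.04184712414909153 -0.13393437689152346 0.08686651758692522
```

```bash
python3 -m handwheel '[{"tx":-3.5,"ty":1,"tz":20,"wx":0,"wy":0,"wz":0},{"tx":0,"ty":0,"tz":25,"wx":0,"wy":0,"wz":0},{"tx":0,"ty":0,"tz":20,"wx":0,"wy":0,"wz":0},{"tx":0,"ty":0,"tz":8,"wx":0,"wy":0,"wz":0},{"tx":0,"ty":0,"tz":0,"wx":0,"wy":0,"wz":0}]'
python3 -c "
from h import *
f=grab('side','s3'); crop(f,305,110,365,160,12,'s3c')
goto(.6605,.144,.1385,.034)"
```

```text
clock: 4.5
eef_pos: [0.6587, 0.1455, 0.1402]
ee_rot: [-0.018, 1.0, -0.0, -0.001]
ft_force: [0.5, 0.5, -0.3]
opening: 0.33
t 4.55 tcp [0.6591 0.1455 0.1408] F [-0.0983 -0.0311 -0.1597] open 0.332
shift(tool now) [-1.4 -1.5  2.3] turn [ 0.01 -0.01  0.08]
```

View pics/s3c.png

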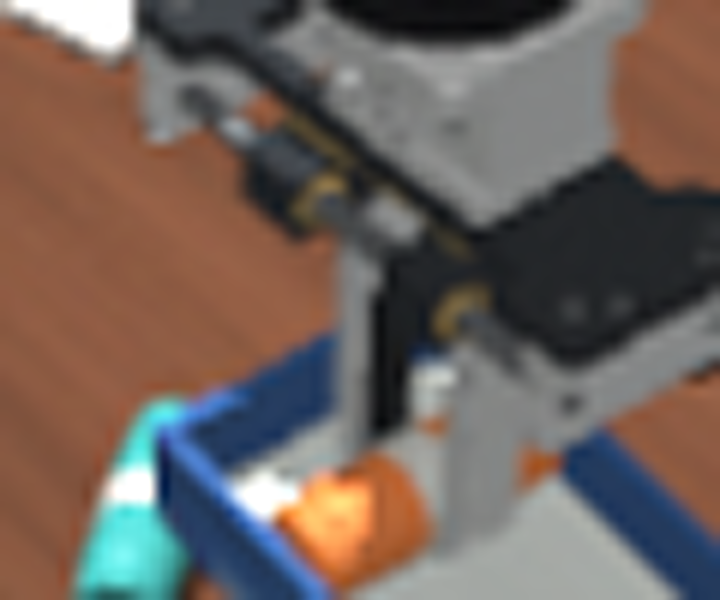

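```bash
python3 -m handwheel '[{"tx":0,"ty":0,"tz":2,"wx":0,"wy":0,"wz":0},{"tx":0,"ty":0,"tz":0,"wx":0,"wy":0,"wz":0},{"tx":0,"ty":0,"tz":0,"wx":0,"wy":0,"wz":0},{"tx":0,"ty":0,"tz":0,"wx":0,"wy":0,"wz":0}]' -0.06
python3 -m handwheel '[{"tx":0,"ty":0,"tz":-20,"wx":0,"wy":0,"wz":0},{"tx":0,"ty":0,"tz":-30,"wx":0,"wy":0,"wz":0},{"tx":0,"ty":0,"tz":-30,"wx":0,"wy":0,"wz":0},{"tx":0,"ty":0,"tz":0,"wx":0,"wy":0,"wz":0},{"tx":0,"ty":0,"tz":0,"wx":0,"wy":0,"wz":0}]'
python3 -c "
from h import *
goto(.511,.189,.15,0)
f=grab('side','s4'); crop(f,220,100,420,230,4,'s4c')"
```

```text
clock: 4.95
eef_pos: [0.6595, 0.1448, 0.1388]
ee_rot: [-0.017, 1.0, 0.0, 0.0]
ft_force: [0.2, -0.4, 0.3]
opening: 0.527
clock: 5.45
eef_pos: [0.6597, 0.1448, 0.219]
ee_rot: [-0.017, 1.0, 0.0, 0.001]
ft_force: [0.2, 0.2, -0.7]
opening: 0.527
t 5.45 tcp [0.6597 0.1448 0.219 ] F [ 0.203   0.191  -0.6512] open 0.527
shift(tool now) [147.1  49.3  68.9] turn [0.03 0.06 1.98]
```

View pics/s4c.png

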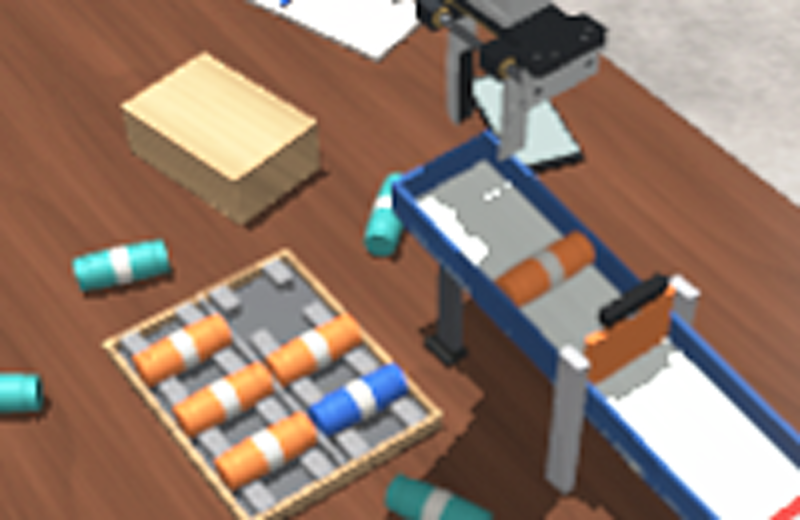

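```bash
python3 -m handwheel '[{"tx":30,"ty":9,"tz":0,"wx":0,"wy":0,"wz":2},{"tx":40,"ty":12,"tz":0,"wx":0,"wy":0,"wz":0},{"tx":40,"ty":12,"tz":0,"wx":0,"wy":0,"wz":0},{"tx":40,"ty":12,"tz":39,"wx":0,"wy":0,"wz":0},{"tx":0,"ty":0,"tz":40,"wx":0,"wy":0,"wz":0}]'
python3 -m handwheel '[{"tx":0,"ty":0,"tz":40,"wx":0,"wy":0,"wz":0},{"tx":0,"ty":0,"tz":20,"wx":0,"wy":0,"wz":0},{"tx":0,"ty":0,"tz":0,"wx":0,"wy":0,"wz":0},{"tx":0,"ty":0,"tz":0,"wx":0,"wy":0,"wz":0}]'
python3 -c "
from h import *
goto(.51,.1895,.01,0)
f=grab('side','s5'); crop(f,220,100,420,230,4,'s5c')"
```

```text
clock: 6.0
eef_pos: [0.5106, 0.1892, 0.144]
ee_rot: [-0.001, 1.0, 0.001, 0.0]
ft_force: [0.8, 0.5, -0.2]
opening: 0.533
clock: 6.4
eef_pos: [0.5139, 0.1869, 0.0842]
ee_rot: [0.0, 1.0, -0.0, -0.001]
ft_force: [-0.4, 0.4, 0.7]
opening: 0.533
t 6.4 tcp [0.5139 0.1869 0.0842] F [-0.3709  0.3851  0.7471] open 0.533
shift(tool now) [ 3.8  2.6 74.2] turn [-0.05 -0.07 -0.04]
```

View pics/s5c.png

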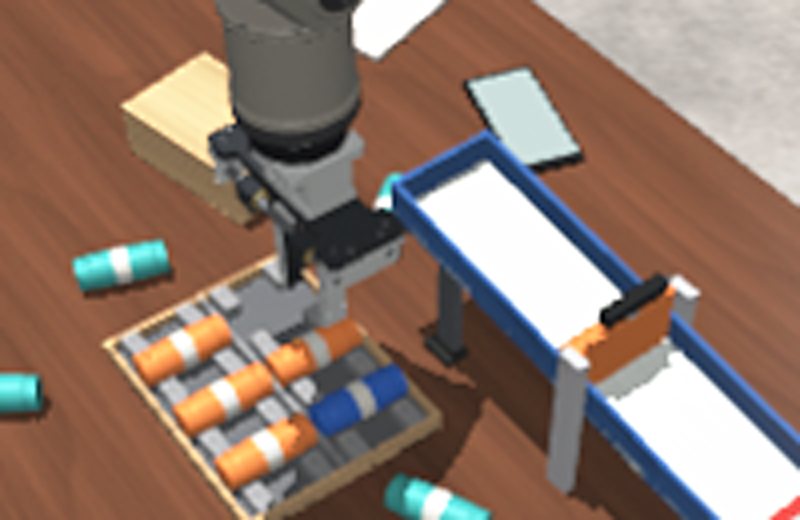

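```bash
python3 -m handwheel '[{"tx":3.5,"ty":2.5,"tz":24,"wx":0,"wy":0,"wz":0},{"tx":0,"ty":0,"tz":25,"wx":0,"wy":0,"wz":0},{"tx":0,"ty":0,"tz":25,"wx":0,"wy":0,"wz":0},{"tx":0,"ty":0,"tz":0,"wx":0,"wy":0,"wz":0},{"tx":0,"ty":0,"tz":0,"wx":0,"wy":0,"wz":0}]'
python3 -m handwheel '[{"tx":0,"ty":0,"tz":0,"wx":0,"wy":0,"wz":0},{"tx":0,"ty":0,"tz":0,"wx":0,"wy":0,"wz":0},{"tx":0,"ty":0,"tz":0,"wx":0,"wy":0,"wz":0},{"tx":0,"ty":0,"tz":0,"wx":0,"wy":0,"wz":0}]' 1 30
python3 -c "
from h import *
goto(.6545,.144,.22,.034)"
```

```text
clock: 6.95
eef_pos: [0.5113, 0.1898, 0.0115]
ee_rot: [0.0, 1.0, 0.0, 0.0]
ft_force: [-0.2, 0.0, 0.3]
opening: 0.527
clock: 7.35
eef_pos: [0.5113, 0.19, 0.0114]
ee_rot: [0.0, 1.0, 0.0, 0.001]
ft_force: [-2.3, -0.4, 10.7]
opening: 0.335
t 7.35 tcp [0.5113 0.19   0.0114] F [-2.3263 -0.3505 10.7357] open 0.335
shift(tool now) [-143.5  -45.8 -208.5] turn [ 0.04  0.08 -1.98]
```

```bash
python3 -m handwheel '[{"tx":0,"ty":0,"tz":-25,"wx":0,"wy":0,"wz":0},{"tx":0,"ty":0,"tz":-45,"wx":0,"wy":0,"wz":0},{"tx":0,"ty":0,"tz":-45,"wx":0,"wy":0,"wz":0},{"tx":0,"ty":0,"tz":-45,"wx":0,"wy":0,"wz":0},{"tx":-10,"ty":-3,"tz":-40,"wx":0,"wy":0,"wz":0}]'
python3 -m handwheel '[{"tx":-40,"ty":-13,"tz":0,"wx":0,"wy":0,"wz":0},{"tx":-40,"ty":-13,"tz":0,"wx":0,"wy":0,"wz":0},{"tx":-35,"ty":-12,"tz":0,"wx":0,"wy":0,"wz":0},{"tx":-19.5,"ty":-5,"tz":0,"wx":0,"wy":0,"wz":-2},{"tx":0,"ty":0,"tz":0,"wx":0,"wy":0,"wz":0}]'
python3 -m handwheel '[{"tx":0,"ty":0,"tz":0,"wx":0,"wy":0,"wz":0},{"tx":0,"ty":0,"tz":0,"wx":0,"wy":0,"wz":0}]'
python3 -c "
from h import *
goto(.656,.144,.1405,.034)
f=grab('side','s6'); crop(f,305,100,405,180,7,'s6c')"
```

```text
clock: 7.85
eef_pos: [0.5199, 0.187, 0.2132]
ee_rot: [-0.0, 1.0, 0.0, 0.0]
ft_force: [0.5, 0.2, -0.5]
opening: 0.334
clock: 8.35
eef_pos: [0.657, 0.1419, 0.21]
ee_rot: [-0.017, 1.0, -0.001, 0.0]
ft_force: [-0.9, 0.4, -1.1]
opening: 0.331
clock: 8.55
eef_pos: [0.6543, 0.1441, 0.2105]
ee_rot: [-0.017, 1.0, 0.0, -0.0]
ft_force: [-0.2, 0.2, -0.4]
opening: 0.328
t 8.55 tcp [0.6543 0.1441 0.2105] F [-0.1638  0.209  -0.4456] open 0.328
shift(tool now) [-1.7 -0.2 70. ] turn [ 0.02 -0.02  0.03]
```

View pics/s6c.png

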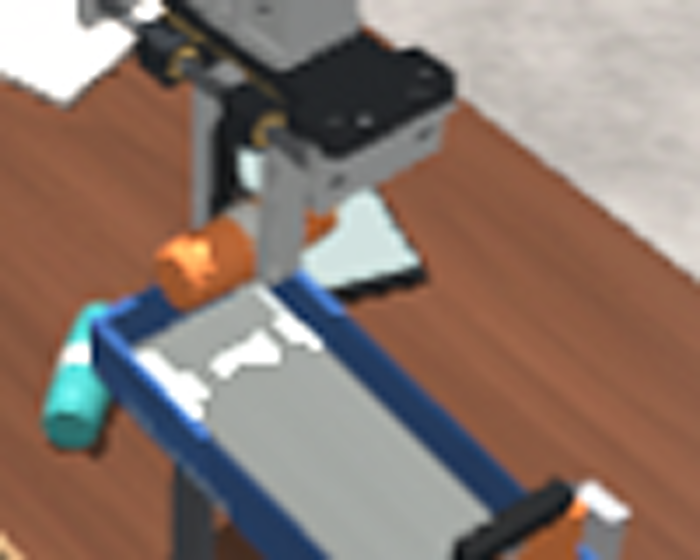

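```bash
python3 -m handwheel '[{"tx":-2.5,"ty":0,"tz":20,"wx":0,"wy":0,"wz":0},{"tx":0,"ty":0,"tz":25,"wx":0,"wy":0,"wz":0},{"tx":0,"ty":0,"tz":17,"wx":0,"wy":0,"wz":0},{"tx":0,"ty":0,"tz":8,"wx":0,"wy":0,"wz":0},{"tx":0,"ty":0,"tz":0,"wx":0,"wy":0,"wz":0}]'
python3 -m handwheel '[{"tx":0,"ty":0,"tz":0,"wx":0,"wy":0,"wz":0}]'
python3 -m handwheel '[{"tx":0,"ty":0,"tz":0,"wx":0,"wy":0,"wz":0},{"tx":0,"ty":0,"tz":0,"wx":0,"wy":0,"wz":0},{"tx":0,"ty":0,"tz":0,"wx":0,"wy":0,"wz":0},{"tx":0,"ty":0,"tz":0,"wx":0,"wy":0,"wz":0}]' -0.06
python3 -m handwheel '[{"tx":0,"ty":0,"tz":-20,"wx":0,"wy":0,"wz":0},{"tx":0,"ty":0,"tz":-30,"wx":0,"wy":0,"wz":0},{"tx":0,"ty":0,"tz":-30,"wx":0,"wy":0,"wz":0},{"tx":0,"ty":0,"tz":0,"wx":0,"wy":0,"wz":0},{"tx":0,"ty":0,"tz":0,"wx":0,"wy":0,"wz":0}]'
python3 -c "
from h import *
goto(.4185,.2583,.15,0)
f=grab('side','s7'); crop(f,220,100,420,230,4,'s7c')"
```

```text
clock: 9.1
eef_pos: [0.6568, 0.144, 0.1398]
ee_rot: [-0.017, 1.0, -0.0, -0.001]
ft_force: [0.5, -0.1, 0.3]
opening: 0.334
clock: 9.2
eef_pos: [0.6579, 0.144, 0.1413]
ee_rot: [-0.017, 1.0, 0.0, 0.0]
ft_force: [0.1, 0.3, -0.3]
opening: 0.33
clock: 9.6
eef_pos: [0.6578, 0.1437, 0.1407]
ee_rot: [-0.017, 1.0, 0.0, 0.0]
ft_force: [-0.1, -0.2, 0.1]
opening: 0.534
clock: 10.1
eef_pos: [0.6578, 0.1438, 0.2208]
ee_rot: [-0.017, 1.0, 0.0, 0.0]
ft_force: [-0.7, 0.6, 0.0]
opening: 0.531
t 10.1 tcp [0.6578 0.1438 0.2208] F [-0.6838  0.5624  0.0284] open 0.531
shift(tool now) [235.3 122.6  70.6] turn [0.02 0.06 1.97]
```

View pics/s7c.png

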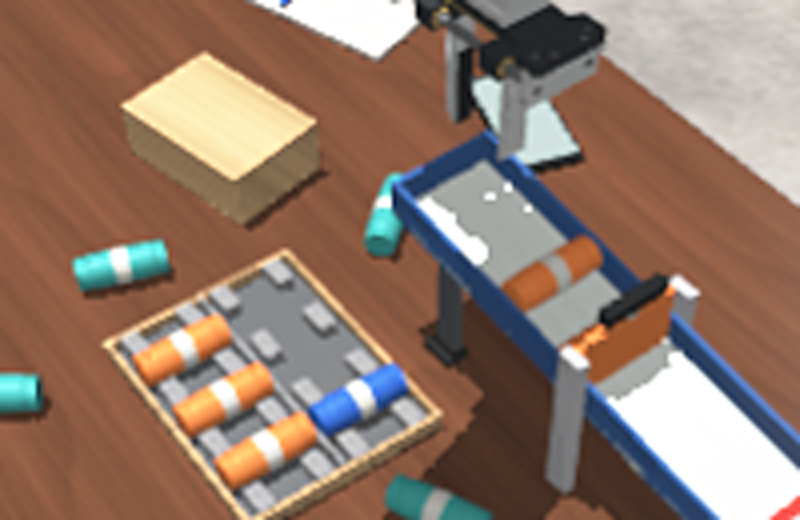

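```bash
python3 -m handwheel '[{"tx":20,"ty":10,"tz":0,"wx":0,"wy":0,"wz":2},{"tx":42,"ty":20,"tz":0,"wx":0,"wy":0,"wz":0},{"tx":42,"ty":20,"tz":0,"wx":0,"wy":0,"wz":0},{"tx":42,"ty":20,"tz":0,"wx":0,"wy":0,"wz":0},{"tx":42,"ty":20,"tz":0,"wx":0,"wy":0,"wz":0}]'
python3 -m handwheel '[{"tx":36,"ty":17,"tz":15,"wx":0,"wy":0,"wz":0},{"tx":16,"ty":7.5,"tz":40,"wx":0,"wy":0,"wz":0},{"tx":0,"ty":0,"tz":40,"wx":0,"wy":0,"wz":0},{"tx":0,"ty":0,"tz":35,"wx":0,"wy":0,"wz":0},{"tx":0,"ty":0,"tz":0,"wx":0,"wy":0,"wz":0}]'
python3 -m handwheel '[{"tx":0,"ty":0,"tz":0,"wx":0,"wy":0,"wz":0},{"tx":0,"ty":0,"tz":0,"wx":0,"wy":0,"wz":0}]'
python3 -c "
from h import *
goto(.4175,.2583,.01,0)
f=grab('side','s8'); crop(f,220,100,420,230,4,'s8c')"
```

```text
clock: 10.65
eef_pos: [0.467, 0.2333, 0.2191]
ee_rot: [0.0, 1.0, -0.001, -0.001]
ft_force: [0.2, 0.4, 0.3]
opening: 0.531
clock: 11.15
eef_pos: [0.4145, 0.2557, 0.0863]
ee_rot: [-0.0, 1.0, -0.003, -0.003]
ft_force: [0.2, -0.3, 0.1]
opening: 0.531
clock: 11.35
eef_pos: [0.4182, 0.258, 0.0917]
ee_rot: [0.0, 1.0, 0.0, 0.001]
ft_force: [0.1, -0.3, 0.1]
opening: 0.529
t 11.35 tcp [0.4182 0.258  0.0917] F [ 0.1333 -0.3414  0.0658] open 0.529
shift(tool now) [ 0.7  0.2 81.7] turn [ 0.05  0.06 -0.06]
```

View pics/s8c.png

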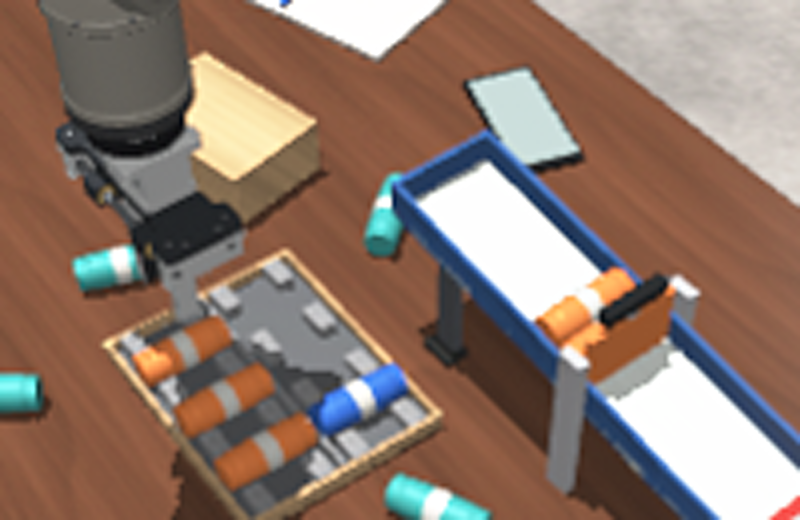

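```bash
python3 -m handwheel '[{"tx":1,"ty":0,"tz":25,"wx":0,"wy":0,"wz":0},{"tx":0,"ty":0,"tz":28,"wx":0,"wy":0,"wz":0},{"tx":0,"ty":0,"tz":28,"wx":0,"wy":0,"wz":0},{"tx":0,"ty":0,"tz":0,"wx":0,"wy":0,"wz":0},{"tx":0,"ty":0,"tz":0,"wx":0,"wy":0,"wz":0}]'
python3 -m handwheel '[{"tx":0,"ty":0,"tz":0,"wx":0,"wy":0,"wz":0},{"tx":0,"ty":0,"tz":0,"wx":0,"wy":0,"wz":0},{"tx":0,"ty":0,"tz":0,"wx":0,"wy":0,"wz":0},{"tx":0,"ty":0,"tz":0,"wx":0,"wy":0,"wz":0}]' 1 30
python3 -m handwheel '[{"tx":0,"ty":0,"tz":-25,"wx":0,"wy":0,"wz":0},{"tx":0,"ty":0,"tz":-45,"wx":0,"wy":0,"wz":0},{"tx":0,"ty":0,"tz":-45,"wx":0,"wy":0,"wz":0},{"tx":0,"ty":0,"tz":-45,"wx":0,"wy":0,"wz":0},{"tx":-10,"ty":-5,"tz":-40,"wx":0,"wy":0,"wz":0}]'
python3 -m handwheel '[{"tx":0,"ty":0,"tz":0,"wx":0,"wy":0,"wz":0},{"tx":0,"ty":0,"tz":0,"wx":0,"wy":0,"wz":0}]'
python3 -c "
from h import *
goto(.656,.144,.21,.034)"
```

```text
clock: 11.9
eef_pos: [0.4168, 0.2578, 0.0105]
ee_rot: [0.0, 1.0, 0.0, 0.0]
ft_force: [1.0, 0.6, 0.6]
opening: 0.528
clock: 12.3
eef_pos: [0.4169, 0.2581, 0.0103]
ee_rot: [0.0, 1.0, 0.001, 0.001]
ft_force: [-2.0, -0.6, 12.3]
opening: 0.333
clock: 12.8
eef_pos: [0.4256, 0.2529, 0.2122]
ee_rot: [-0.0, 1.0, 0.001, 0.0]
ft_force: [0.5, 0.4, -0.1]
opening: 0.33
clock: 13.0
eef_pos: [0.4266, 0.2527, 0.2102]
ee_rot: [0.0, 1.0, 0.001, 0.001]
ft_force: [0.3, 0.3, -0.7]
opening: 0.336
t 13.0 tcp [0.4266 0.2527 0.2102] F [ 0.3292  0.2871 -0.7236] open 0.336
shift(tool now) [-229.5 -108.5    0.3] turn [ 0.08  0.08 -1.99]
```

```bash
python3 -m handwheel '[{"tx":-40,"ty":-19,"tz":0,"wx":0,"wy":0,"wz":0},{"tx":-40,"ty":-19,"tz":0,"wx":0,"wy":0,"wz":0},{"tx":-40,"ty":-19,"tz":0,"wx":0,"wy":0,"wz":0},{"tx":-40,"ty":-19,"tz":0,"wx":0,"wy":0,"wz":0},{"tx":-40,"ty":-19,"tz":0,"wx":0,"wy":0,"wz":0}]'
python3 -m handwheel '[{"tx":-29.5,"ty":-13.5,"tz":0,"wx":0,"wy":0,"wz":-2},{"tx":0,"ty":0,"tz":0,"wx":0,"wy":0,"wz":0},{"tx":0,"ty":0,"tz":0,"wx":0,"wy":0,"wz":0},{"tx":0,"ty":0,"tz":0,"wx":0,"wy":0,"wz":0}]'
python3 -c "
from h import *
goto(.656,.144,.1395,.034)
f=grab('side','s9'); crop(f,305,100,405,180,7,'s9c')"
```

```text
clock: 13.5
eef_pos: [0.6268, 0.1566, 0.2074]
ee_rot: [-0.0, 1.0, -0.001, -0.001]
ft_force: [-0.6, 0.5, 0.5]
opening: 0.333
clock: 13.9
eef_pos: [0.6546, 0.1447, 0.2082]
ee_rot: [-0.017, 1.0, -0.0, -0.001]
ft_force: [0.4, -0.4, -0.3]
opening: 0.332
t 13.9 tcp [0.6546 0.1447 0.2082] F [ 0.3858 -0.4482 -0.2771] open 0.332
shift(tool now) [-1.6 -0.7 68.7] turn [-0.01 -0.12  0.05]
```

View pics/s9c.png

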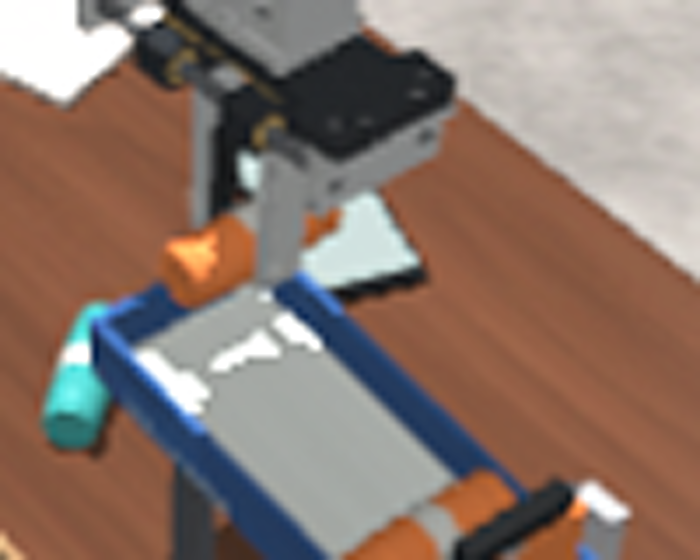

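```bash
python3 -m handwheel '[{"tx":0,"ty":0,"tz":20,"wx":0,"wy":0,"wz":0},{"tx":0,"ty":0,"tz":25,"wx":0,"wy":0,"wz":0},{"tx":0,"ty":0,"tz":17,"wx":0,"wy":0,"wz":0},{"tx":0,"ty":0,"tz":6,"wx":0,"wy":0,"wz":0},{"tx":0,"ty":0,"tz":0,"wx":0,"wy":0,"wz":0}]'
python3 -m handwheel '[{"tx":0,"ty":0,"tz":0,"wx":0,"wy":0,"wz":0}]'
python3 -m handwheel '[{"tx":0,"ty":0,"tz":0,"wx":0,"wy":0,"wz":0},{"tx":0,"ty":0,"tz":0,"wx":0,"wy":0,"wz":0},{"tx":0,"ty":0,"tz":0,"wx":0,"wy":0,"wz":0},{"tx":0,"ty":0,"tz":0,"wx":0,"wy":0,"wz":0}]' -0.06
python3 -m handwheel '[{"tx":0,"ty":0,"tz":-20,"wx":0,"wy":0,"wz":0},{"tx":0,"ty":0,"tz":-30,"wx":0,"wy":0,"wz":0},{"tx":0,"ty":0,"tz":-30,"wx":0,"wy":0,"wz":0},{"tx":0,"ty":0,"tz":0,"wx":0,"wy":0,"wz":0},{"tx":0,"ty":0,"tz":0,"wx":0,"wy":0,"wz":0}]'
python3 -c "
from h import *
goto(.4175,.1896,.15,0)
f=grab('side','s10'); crop(f,220,100,420,230,4,'s10c')"
```

```text
clock: 14.45
eef_pos: [0.655, 0.1445, 0.141]
ee_rot: [-0.018, 1.0, -0.0, -0.001]
ft_force: [0.2, 0.5, -0.0]
opening: 0.336
clock: 14.55
eef_pos: [0.656, 0.1444, 0.1424]
ee_rot: [-0.017, 1.0, 0.0, 0.0]
ft_force: [-0.1, 0.2, -0.0]
opening: 0.331
clock: 14.95
eef_pos: [0.6559, 0.144, 0.1416]
ee_rot: [-0.017, 1.0, 0.0, 0.0]
ft_force: [-0.4, -0.1, -0.2]
opening: 0.529
clock: 15.45
eef_pos: [0.656, 0.1441, 0.2218]
ee_rot: [-0.017, 1.0, 0.0, 0.001]
ft_force: [0.0, 0.5, -0.4]
opening: 0.525
t 15.45 tcp [0.656  0.1441 0.2218] F [ 0.0444  0.4591 -0.3524] open 0.525
shift(tool now) [236.9  53.7  71.6] turn [0.03 0.06 1.97]
```

View pics/s10c.png

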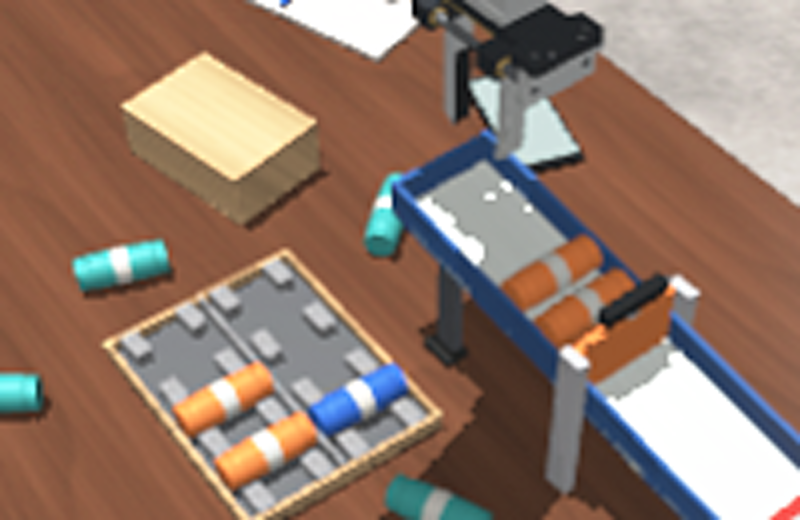

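```bash
python3 -m handwheel '[{"tx":20,"ty":4,"tz":0,"wx":0,"wy":0,"wz":2},{"tx":45,"ty":8.5,"tz":0,"wx":0,"wy":0,"wz":0},{"tx":45,"ty":8.5,"tz":0,"wx":0,"wy":0,"wz":0},{"tx":45,"ty":8.5,"tz":0,"wx":0,"wy":0,"wz":0},{"tx":45,"ty":8.5,"tz":0,"wx":0,"wy":0,"wz":0}]'
python3 -m handwheel '[{"tx":28,"ty":5,"tz":15,"wx":0,"wy":0,"wz":0},{"tx":10.5,"ty":2.5,"tz":40,"wx":0,"wy":0,"wz":0},{"tx":0,"ty":0,"tz":40,"wx":0,"wy":0,"wz":0},{"tx":0,"ty":0,"tz":35,"wx":0,"wy":0,"wz":0},{"tx":0,"ty":0,"tz":0,"wx":0,"wy":0,"wz":0}]'
python3 -m handwheel '[{"tx":0,"ty":0,"tz":0,"wx":0,"wy":0,"wz":0},{"tx":0,"ty":0,"tz":0,"wx":0,"wy":0,"wz":0}]'
python3 -c "
from h import *
goto(.4172,.1896,.01,0)
f=grab('side','s11'); crop(f,220,100,420,230,4,'s11c')"
```

```text
clock: 16.0
eef_pos: [0.4533, 0.1812, 0.2201]
ee_rot: [0.0, 1.0, -0.001, -0.001]
ft_force: [0.0, 0.1, 0.7]
opening: 0.53
clock: 16.5
eef_pos: [0.4143, 0.1872, 0.0875]
ee_rot: [0.0, 1.0, -0.002, -0.003]
ft_force: [-0.6, -0.1, 1.0]
opening: 0.531
clock: 16.7
eef_pos: [0.4179, 0.1892, 0.0927]
ee_rot: [0.0, 1.0, 0.0, 0.001]
ft_force: [0.3, 0.3, 0.6]
opening: 0.53
t 16.7 tcp [0.4179 0.1892 0.0927] F [0.3069 0.263  0.6178] open 0.53
shift(tool now) [ 0.8  0.3 82.7] turn [ 0.04  0.06 -0.05]
```

View pics/s11c.png

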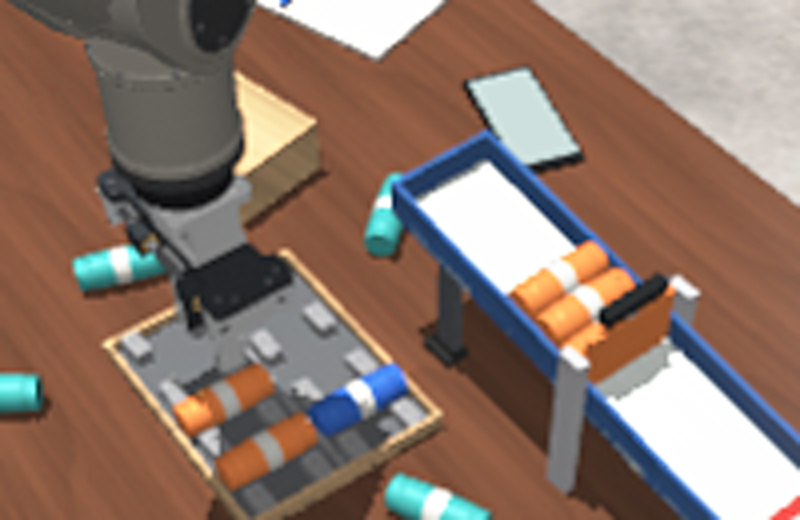

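```bash
python3 -m handwheel '[{"tx":1,"ty":0,"tz":25,"wx":0,"wy":0,"wz":0},{"tx":0,"ty":0,"tz":28,"wx":0,"wy":0,"wz":0},{"tx":0,"ty":0,"tz":29,"wx":0,"wy":0,"wz":0},{"tx":0,"ty":0,"tz":0,"wx":0,"wy":0,"wz":0},{"tx":0,"ty":0,"tz":0,"wx":0,"wy":0,"wz":0}]'
python3 -m handwheel '[{"tx":0,"ty":0,"tz":0,"wx":0,"wy":0,"wz":0},{"tx":0,"ty":0,"tz":0,"wx":0,"wy":0,"wz":0},{"tx":0,"ty":0,"tz":0,"wx":0,"wy":0,"wz":0},{"tx":0,"ty":0,"tz":0,"wx":0,"wy":0,"wz":0}]' 1 30
python3 -m handwheel '[{"tx":0,"ty":0,"tz":-25,"wx":0,"wy":0,"wz":0},{"tx":0,"ty":0,"tz":-45,"wx":0,"wy":0,"wz":0},{"tx":0,"ty":0,"tz":-45,"wx":0,"wy":0,"wz":0},{"tx":0,"ty":0,"tz":-45,"wx":0,"wy":0,"wz":0},{"tx":-10,"ty":0,"tz":-40,"wx":0,"wy":0,"wz":0}]'
python3 -m handwheel '[{"tx":0,"ty":0,"tz":0,"wx":0,"wy":0,"wz":0},{"tx":0,"ty":0,"tz":0,"wx":0,"wy":0,"wz":0}]'
python3 -c "
from h import *
goto(.656,.144,.21,.034)"
```

```text
clock: 17.25
eef_pos: [0.4167, 0.1891, 0.0105]
ee_rot: [0.0, 1.0, 0.0, 0.0]
ft_force: [0.6, 0.4, 1.0]
opening: 0.533
clock: 17.65
eef_pos: [0.4168, 0.1894, 0.0103]
ee_rot: [0.0, 1.0, 0.001, 0.001]
ft_force: [-1.7, -0.8, 14.1]
opening: 0.337
clock: 18.15
eef_pos: [0.4255, 0.1887, 0.2122]
ee_rot: [0.0, 1.0, 0.001, 0.0]
ft_force: [0.8, 1.3, -1.8]
opening: 0.328
clock: 18.35
eef_pos: [0.4265, 0.1891, 0.2103]
ee_rot: [0.0, 1.0, 0.001, 0.001]
ft_force: [-0.2, 0.5, -1.6]
opening: 0.336
t 18.35 tcp [0.4265 0.1891 0.2103] F [-0.2485  0.4586 -1.5748] open 0.336
shift(tool now) [-229.6  -44.9    0.6] turn [ 0.08  0.09 -1.98]
```

```bash
python3 -m handwheel '[{"tx":-40,"ty":-8,"tz":0,"wx":0,"wy":0,"wz":0},{"tx":-40,"ty":-8,"tz":0,"wx":0,"wy":0,"wz":0},{"tx":-40,"ty":-8,"tz":0,"wx":0,"wy":0,"wz":0},{"tx":-40,"ty":-8,"tz":0,"wx":0,"wy":0,"wz":0},{"tx":-40,"ty":-8,"tz":0,"wx":0,"wy":0,"wz":0}]'
python3 -m handwheel '[{"tx":-29.5,"ty":-5,"tz":0,"wx":0,"wy":0,"wz":-2},{"tx":0,"ty":0,"tz":0,"wx":0,"wy":0,"wz":0},{"tx":0,"ty":0,"tz":0,"wx":0,"wy":0,"wz":0},{"tx":0,"ty":0,"tz":0,"wx":0,"wy":0,"wz":0}]'
python3 -c "
from h import *
goto(.656,.144,.1395,.034)
f=grab('side','s12'); crop(f,305,100,405,180,7,'s12c')"
```

```text
clock: 18.85
eef_pos: [0.6267, 0.1482, 0.2075]
ee_rot: [0.0, 1.0, -0.001, -0.001]
ft_force: [0.3, 0.6, -0.3]
opening: 0.338
clock: 19.25
eef_pos: [0.6544, 0.144, 0.2084]
ee_rot: [-0.017, 1.0, -0.0, -0.001]
ft_force: [-0.5, 0.5, -0.4]
opening: 0.329
t 19.25 tcp [0.6544 0.144  0.2084] F [-0.4619  0.4842 -0.4357] open 0.329
shift(tool now) [-1.7 -0.1 68.9] turn [-0.01 -0.1   0.03]
```

View pics/s12c.png

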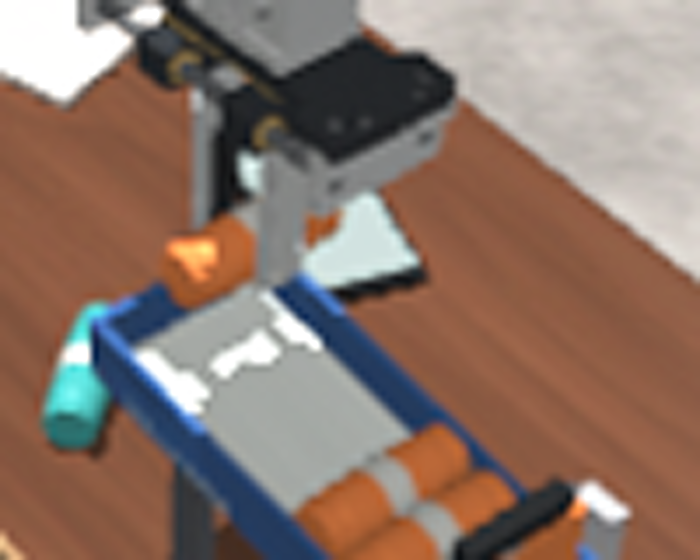

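Same as before: the capsule is centred over the channel. Releasing.

```bash
python3 -m handwheel '[{"tx":0,"ty":0,"tz":20,"wx":0,"wy":0,"wz":0},{"tx":0,"ty":0,"tz":25,"wx":0,"wy":0,"wz":0},{"tx":0,"ty":0,"tz":17,"wx":0,"wy":0,"wz":0},{"tx":0,"ty":0,"tz":6,"wx":0,"wy":0,"wz":0},{"tx":0,"ty":0,"tz":0,"wx":0,"wy":0,"wz":0}]'
python3 -m handwheel '[{"tx":0,"ty":0,"tz":0,"wx":0,"wy":0,"wz":0}]'
python3 -m handwheel '[{"tx":0,"ty":0,"tz":0,"wx":0,"wy":0,"wz":0},{"tx":0,"ty":0,"tz":0,"wx":0,"wy":0,"wz":0},{"tx":0,"ty":0,"tz":0,"wx":0,"wy":0,"wz":0},{"tx":0,"ty":0,"tz":0,"wx":0,"wy":0,"wz":0}]' -0.06
python3 -m handwheel '[{"tx":0,"ty":0,"tz":-20,"wx":0,"wy":0,"wz":0},{"tx":0,"ty":0,"tz":-30,"wx":0,"wy":0,"wz":0},{"tx":0,"ty":0,"tz":-30,"wx":0,"wy":0,"wz":0},{"tx":0,"ty":0,"tz":0,"wx":0,"wy":0,"wz":0},{"tx":0,"ty":0,"tz":0,"wx":0,"wy":0,"wz":0}]'
python3 -c "
from h import *
goto(.4175,.1233,.15,0)
f=grab('side','s13'); crop(f,220,100,420,230,4,'s13c')"
```

```text
clock: 19.8
eef_pos: [0.6549, 0.1441, 0.1411]
ee_rot: [-0.017, 1.0, -0.0, -0.001]
ft_force: [-1.0, 0.2, 0.2]
opening: 0.335
clock: 19.9
eef_pos: [0.6559, 0.1441, 0.1424]
ee_rot: [-0.017, 1.0, 0.0, 0.001]
ft_force: [-0.2, -0.6, -0.5]
opening: 0.331
clock: 20.3
eef_pos: [0.6558, 0.1438, 0.1416]
ee_rot: [-0.017, 1.0, 0.0, 0.0]
ft_force: [-0.2, -0.0, 0.2]
opening: 0.525
clock: 20.8
eef_pos: [0.6559, 0.1439, 0.2218]
ee_rot: [-0.017, 1.0, 0.0, 0.001]
ft_force: [-0.1, -1.2, -0.6]
opening: 0.526
t 20.8 tcp [0.6559 0.1439 0.2218] F [-0.0861 -1.1852 -0.5756] open 0.526
shift(tool now) [239.  -12.4  71.6] turn [0.03 0.06 1.97]
```

View pics/s13c.png

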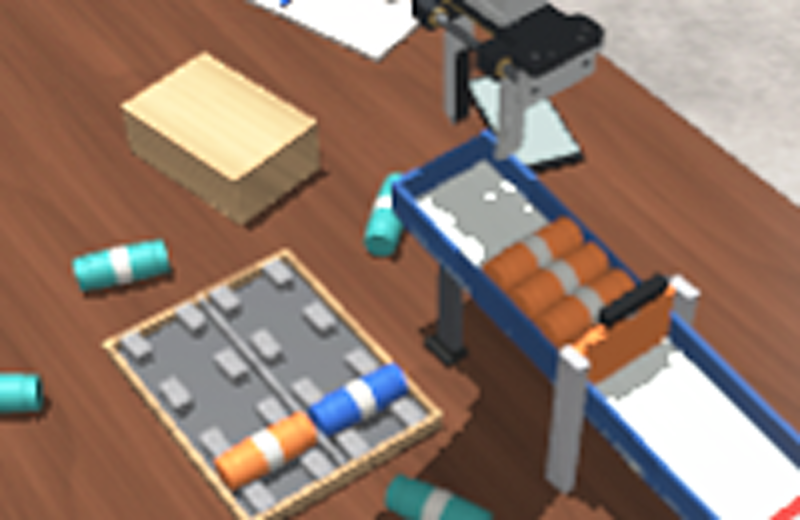

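```bash
python3 -m handwheel '[{"tx":20,"ty":-2,"tz":0,"wx":0,"wy":0,"wz":2},{"tx":45,"ty":-4,"tz":0,"wx":0,"wy":0,"wz":0},{"tx":45,"ty":-4,"tz":0,"wx":0,"wy":0,"wz":0},{"tx":45,"ty":-4,"tz":0,"wx":0,"wy":0,"wz":0},{"tx":45,"ty":-4,"tz":0,"wx":0,"wy":0,"wz":0}]'
python3 -m handwheel '[{"tx":28,"ty":-3,"tz":15,"wx":0,"wy":0,"wz":0},{"tx":10.5,"ty":-1,"tz":40,"wx":0,"wy":0,"wz":0},{"tx":0,"ty":0,"tz":40,"wx":0,"wy":0,"wz":0},{"tx":0,"ty":0,"tz":35,"wx":0,"wy":0,"wz":0},{"tx":0,"ty":0,"tz":0,"wx":0,"wy":0,"wz":0}]'
python3 -m handwheel '[{"tx":0,"ty":0,"tz":0,"wx":0,"wy":0,"wz":0},{"tx":0,"ty":0,"tz":0,"wx":0,"wy":0,"wz":0}]'
python3 -c "
from h import *
goto(.4172,.122,.01,0)
f=grab('side','s14'); crop(f,220,100,420,230,4,'s14c')"
```

```text
clock: 21.35
eef_pos: [0.4533, 0.1248, 0.22]
ee_rot: [0.0, 1.0, -0.001, -0.001]
ft_force: [-0.4, -0.0, 0.0]
opening: 0.527
clock: 21.85
eef_pos: [0.4142, 0.1198, 0.0877]
ee_rot: [0.0, 1.0, -0.002, -0.003]
ft_force: [0.5, 0.4, 0.4]
opening: 0.53
clock: 22.05
eef_pos: [0.418, 0.1215, 0.0926]
ee_rot: [0.0, 1.0, 0.0, 0.001]
ft_force: [0.6, 0.3, 0.2]
opening: 0.528
t 22.05 tcp [0.418  0.1215 0.0926] F [0.6119 0.3231 0.2075] open 0.528
shift(tool now) [ 0.9  0.5 82.6] turn [ 0.04  0.07 -0.04]
```

View pics/s14c.png

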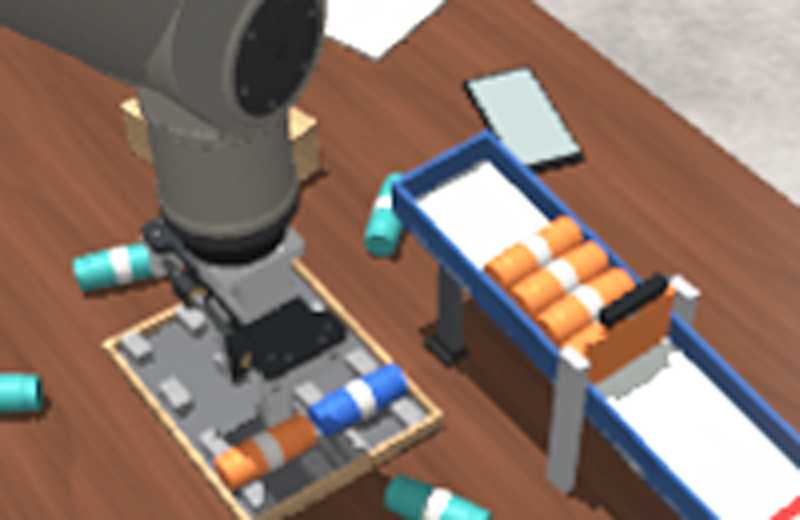

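```bash
python3 -m handwheel '[{"tx":1,"ty":0.5,"tz":25,"wx":0,"wy":0,"wz":0},{"tx":0,"ty":0,"tz":28,"wx":0,"wy":0,"wz":0},{"tx":0,"ty":0,"tz":29,"wx":0,"wy":0,"wz":0},{"tx":0,"ty":0,"tz":0,"wx":0,"wy":0,"wz":0},{"tx":0,"ty":0,"tz":0,"wx":0,"wy":0,"wz":0}]'
python3 -m handwheel '[{"tx":0,"ty":0,"tz":0,"wx":0,"wy":0,"wz":0},{"tx":0,"ty":0,"tz":0,"wx":0,"wy":0,"wz":0},{"tx":0,"ty":0,"tz":0,"wx":0,"wy":0,"wz":0},{"tx":0,"ty":0,"tz":0,"wx":0,"wy":0,"wz":0}]' 1 30
python3 -m handwheel '[{"tx":0,"ty":0,"tz":-25,"wx":0,"wy":0,"wz":0},{"tx":0,"ty":0,"tz":-45,"wx":0,"wy":0,"wz":0},{"tx":0,"ty":0,"tz":-45,"wx":0,"wy":0,"wz":0},{"tx":0,"ty":0,"tz":-45,"wx":0,"wy":0,"wz":0},{"tx":-10,"ty":0,"tz":-40,"wx":0,"wy":0,"wz":0}]'
python3 -m handwheel '[{"tx":0,"ty":0,"tz":0,"wx":0,"wy":0,"wz":0},{"tx":0,"ty":0,"tz":0,"wx":0,"wy":0,"wz":0}]'
python3 -c "
from h import *
goto(.656,.144,.21,.034)"
```

```text
clock: 22.6
eef_pos: [0.4167, 0.1218, 0.0104]
ee_rot: [0.0, 1.0, 0.0, 0.0]
ft_force: [-0.3, -0.6, 0.3]
opening: 0.527
clock: 23.0
eef_pos: [0.4169, 0.1222, 0.0103]
ee_rot: [0.0, 1.0, 0.001, 0.001]
ft_force: [-1.9, 0.6, 13.4]
opening: 0.335
clock: 23.5
eef_pos: [0.4255, 0.1215, 0.2121]
ee_rot: [0.0, 1.0, 0.001, 0.0]
ft_force: [0.3, 0.7, -1.1]
opening: 0.333
clock: 23.7
eef_pos: [0.4265, 0.1219, 0.2102]
ee_rot: [0.0, 1.0, 0.001, 0.001]
ft_force: [-0.1, -1.3, -0.8]
opening: 0.333
t 23.7 tcp [0.4265 0.1219 0.2102] F [-0.0538 -1.2511 -0.7803] open 0.333
shift(tool now) [-229.5   22.2    0.7] turn [ 0.08  0.1  -1.98]
```

```bash
python3 -m handwheel '[{"tx":-40,"ty":4,"tz":0,"wx":0,"wy":0,"wz":0},{"tx":-40,"ty":4,"tz":0,"wx":0,"wy":0,"wz":0},{"tx":-40,"ty":4,"tz":0,"wx":0,"wy":0,"wz":0},{"tx":-40,"ty":4,"tz":0,"wx":0,"wy":0,"wz":0},{"tx":-40,"ty":4,"tz":0,"wx":0,"wy":0,"wz":0}]'
python3 -m handwheel '[{"tx":-29.5,"ty":3,"tz":0,"wx":0,"wy":0,"wz":-2},{"tx":0,"ty":0,"tz":0,"wx":0,"wy":0,"wz":0},{"tx":0,"ty":0,"tz":0,"wx":0,"wy":0,"wz":0},{"tx":0,"ty":0,"tz":0,"wx":0,"wy":0,"wz":0}]'
python3 -c "
from h import *
goto(.656,.144,.1395,.034)
f=grab('side','s15'); crop(f,305,100,405,180,7,'s15c')"
```

```text
clock: 24.2
eef_pos: [0.6268, 0.1415, 0.2074]
ee_rot: [0.0, 1.0, -0.001, -0.001]
ft_force: [0.9, 0.3, 0.2]
opening: 0.333
clock: 24.6
eef_pos: [0.6545, 0.1443, 0.2085]
ee_rot: [-0.017, 1.0, -0.0, -0.001]
ft_force: [0.2, -0.5, -0.5]
opening: 0.335
t 24.6 tcp [0.6545 0.1443 0.2085] F [ 0.2212 -0.4795 -0.4876] open 0.335
shift(tool now) [-1.6 -0.3 69. ] turn [-0.03 -0.1  -0.  ]
```

View pics/s15c.png

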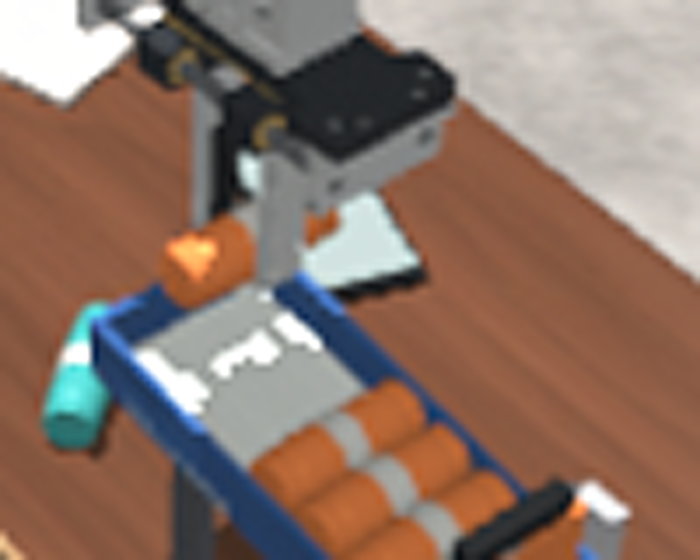

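```bash
python3 -m handwheel '[{"tx":0,"ty":2,"tz":20,"wx":0,"wy":0,"wz":0},{"tx":0,"ty":0,"tz":25,"wx":0,"wy":0,"wz":0},{"tx":0,"ty":0,"tz":17,"wx":0,"wy":0,"wz":0},{"tx":0,"ty":0,"tz":6,"wx":0,"wy":0,"wz":0},{"tx":0,"ty":0,"tz":0,"wx":0,"wy":0,"wz":0}]'
python3 -m handwheel '[{"tx":0,"ty":0,"tz":0,"wx":0,"wy":0,"wz":0}]'
python3 -m handwheel '[{"tx":0,"ty":0,"tz":0,"wx":0,"wy":0,"wz":0},{"tx":0,"ty":0,"tz":0,"wx":0,"wy":0,"wz":0},{"tx":0,"ty":0,"tz":0,"wx":0,"wy":0,"wz":0},{"tx":0,"ty":0,"tz":0,"wx":0,"wy":0,"wz":0}]' -0.06
python3 -m handwheel '[{"tx":0,"ty":0,"tz":-20,"wx":0,"wy":0,"wz":0},{"tx":0,"ty":0,"tz":-30,"wx":0,"wy":0,"wz":0},{"tx":0,"ty":0,"tz":-40,"wx":0,"wy":0,"wz":0},{"tx":0,"ty":0,"tz":-20,"wx":0,"wy":0,"wz":0},{"tx":0,"ty":0,"tz":0,"wx":0,"wy":0,"wz":0}]'
python3 -m handwheel '[{"tx":0,"ty":0,"tz":0,"wx":0,"wy":0,"wz":0},{"tx":0,"ty":0,"tz":0,"wx":0,"wy":0,"wz":0},{"tx":0,"ty":0,"tz":0,"wx":0,"wy":0,"wz":0},{"tx":0,"ty":0,"tz":0,"wx":0,"wy":0,"wz":0},{"tx":0,"ty":0,"tz":0,"wx":0,"wy":0,"wz":0}]'
python3 -c "
from h import *
goto(.66,-.034,.165,.034)
f=grab('side','s16'); crop(f,220,100,420,230,4,'s16c')"
```

```text
clock: 25.15
eef_pos: [0.6549, 0.1466, 0.1411]
ee_rot: [-0.017, 1.0, -0.0, -0.0]
ft_force: [0.2, -0.5, -0.8]
opening: 0.335
clock: 25.25
eef_pos: [0.6559, 0.1467, 0.1424]
ee_rot: [-0.017, 1.0, 0.0, 0.001]
ft_force: [-0.2, 0.8, -0.9]
opening: 0.331
clock: 25.65
eef_pos: [0.6558, 0.1467, 0.1416]
ee_rot: [-0.017, 1.0, 0.0, 0.0]
ft_force: [-0.3, -0.4, 0.4]
opening: 0.529
clock: 26.15
eef_pos: [0.6571, 0.1467, 0.2548]
ee_rot: [-0.017, 1.0, 0.001, 0.002]
ft_force: [0.3, -0.3, 0.0]
opening: 0.531
clock: 26.65
eef_pos: [0.6556, 0.1466, 0.2509]
ee_rot: [-0.017, 1.0, -0.0, -0.0]
ft_force: [0.1, 0.8, 0.3]
opening: 0.533
t 26.65 tcp [0.6556 0.1466 0.2509] F [0.0908 0.7823 0.2994] open 0.533
shift(tool now) [   1.7 -180.6   85.9] turn [-0.02 -0.04  0.02]
```

View pics/s16c.png

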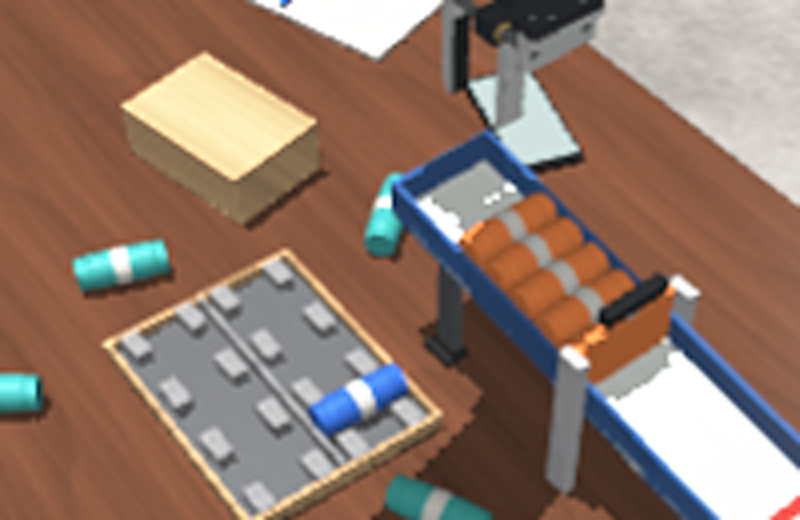

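```bash
python3 -m handwheel '[{"tx":0,"ty":-45,"tz":0,"wx":0,"wy":0,"wz":0},{"tx":1.5,"ty":-45,"tz":0,"wx":0,"wy":0,"wz":0},{"tx":0,"ty":-45,"tz":0,"wx":0,"wy":0,"wz":0},{"tx":0,"ty":-46,"tz":0,"wx":0,"wy":0,"wz":0},{"tx":0,"ty":0,"tz":30,"wx":0,"wy":0,"wz":0}]'
python3 -m handwheel '[{"tx":0,"ty":0,"tz":0,"wx":0,"wy":0,"wz":0},{"tx":0,"ty":0,"tz":0,"wx":0,"wy":0,"wz":0},{"tx":0,"ty":0,"tz":0,"wx":0,"wy":0,"wz":0}]'
python3 -c "
from h import *
goto(.66,-.0345,.165,.034)
f=grab('side','s17'); crop(f,340,120,440,200,7,'s17c')
f=grab('top','t17'); crop(f,300,90,400,170,7,'t17c')"
```

```text
clock: 27.2
eef_pos: [0.6619, -0.0427, 0.225]
ee_rot: [-0.013, 1.0, -0.001, 0.003]
ft_force: [1.6, -0.2, -0.9]
opening: 0.529
clock: 27.5
eef_pos: [0.6609, -0.033, 0.2223]
ee_rot: [-0.018, 1.0, 0.0, 0.0]
ft_force: [-0.2, -0.8, 0.1]
opening: 0.53
t 27.5 tcp [ 0.6609 -0.033   0.2223] F [-0.1835 -0.7863  0.1333] open 0.53
shift(tool now) [ 1.  -1.5 57.3] turn [0.02 0.04 0.13]
```

View pics/s17c.png

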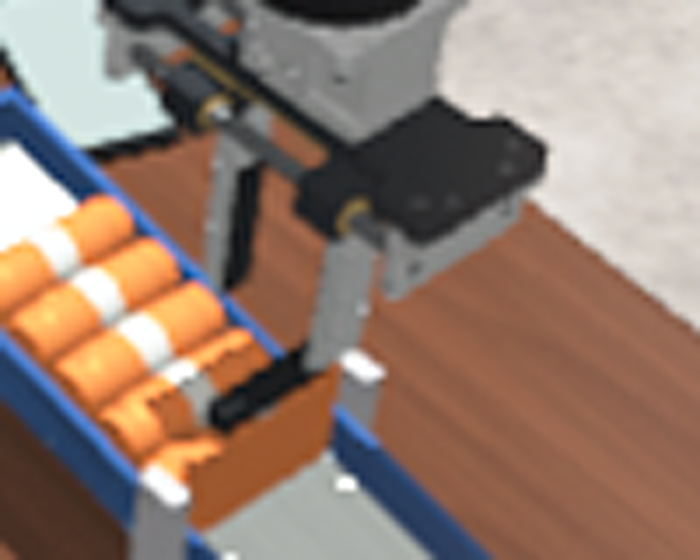

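View pics/t17c.png

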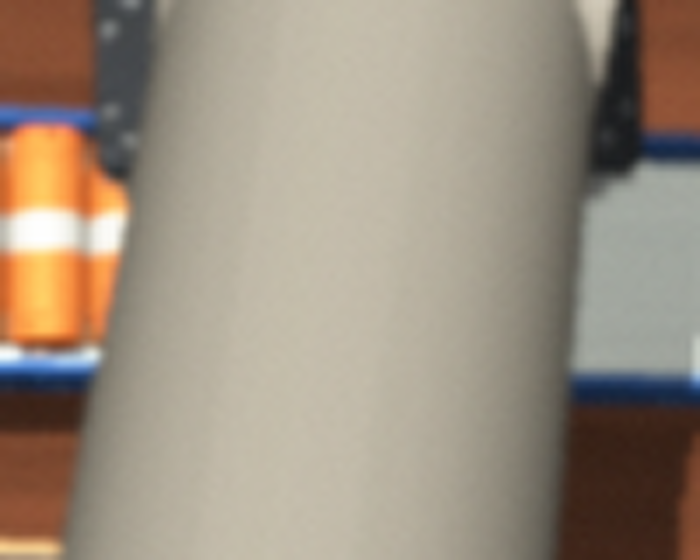

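The five orange capsules lie on the upper ramp (side crop, rows from (90,220) to (180,460)), with the fingers straddling the black handle. Lowering and gripping it.

```bash
python3 -m handwheel '[{"tx":0.5,"ty":-1.5,"tz":15,"wx":0,"wy":0,"wz":0},{"tx":0,"ty":0,"tz":20,"wx":0,"wy":0,"wz":0},{"tx":0,"ty":0,"tz":20,"wx":0,"wy":0,"wz":0},{"tx":0,"ty":0,"tz":0,"wx":0,"wy":0,"wz":0},{"tx":0,"ty":0,"tz":0,"wx":0,"wy":0,"wz":0}]'
python3 -m handwheel '[{"tx":0,"ty":0,"tz":0,"wx":0,"wy":0,"wz":0},{"tx":0,"ty":0,"tz":0,"wx":0,"wy":0,"wz":0},{"tx":0,"ty":0,"tz":0,"wx":0,"wy":0,"wz":0},{"tx":0,"ty":0,"tz":0,"wx":0,"wy":0,"wz":0},{"tx":0,"ty":0,"tz":0,"wx":0,"wy":0,"wz":0}]' 1 40
```

```text
clock: 28.1
eef_pos: [0.6599, -0.0358, 0.1663]
ee_rot: [-0.017, 1.0, -0.0, -0.0]
ft_force: [0.0, 0.1, 0.7]
opening: 0.53
clock: 28.6
eef_pos: [0.6601, -0.0339, 0.1666]
ee_rot: [-0.018, 1.0, 0.001, 0.0]
ft_force: [-2.4, 10.3, 4.7]
opening: 0.143
```

```bash
python3 -m handwheel '[{"tx":0,"ty":1.5,"tz":-12,"wx":0,"wy":0,"wz":0},{"tx":0,"ty":0,"tz":-15,"wx":0,"wy":0,"wz":0},{"tx":0,"ty":0,"tz":-15,"wx":0,"wy":0,"wz":0},{"tx":0,"ty":0,"tz":-13,"wx":0,"wy":0,"wz":0},{"tx":0,"ty":0,"tz":0,"wx":0,"wy":0,"wz":0}]'
python3 -m handwheel '[{"tx":0,"ty":0,"tz":0,"wx":0,"wy":0,"wz":0},{"tx":0,"ty":0,"tz":0,"wx":0,"wy":0,"wz":0},{"tx":0,"ty":0,"tz":0,"wx":0,"wy":0,"wz":0},{"tx":0,"ty":0,"tz":0,"wx":0,"wy":0,"wz":0},{"tx":0,"ty":0,"tz":0,"wx":0,"wy":0,"wz":0}]'
python3 -c "
from h import *
goto(.66,-.0345,.2216,.034)
f=grab('side','s18'); crop(f,320,120,480,240,5,'s18c')"
```

```text
clock: 29.1
eef_pos: [0.6599, -0.0338, 0.2227]
ee_rot: [-0.017, 1.0, 0.0, 0.0]
ft_force: [-4.0, 4.5, 4.1]
opening: 0.147
clock: 29.6
eef_pos: [0.6598, -0.0339, 0.2216]
ee_rot: [-0.017, 1.0, 0.0, -0.0]
ft_force: [-2.1, 6.3, 3.2]
opening: 0.143
t 29.6 tcp [ 0.6598 -0.0339  0.2216] F [-2.0787  6.2885  3.1798] open 0.143
shift(tool now) [-0.2 -0.6 -0. ] turn [ 0.04 -0.01  0.04]
```

View pics/s18c.png

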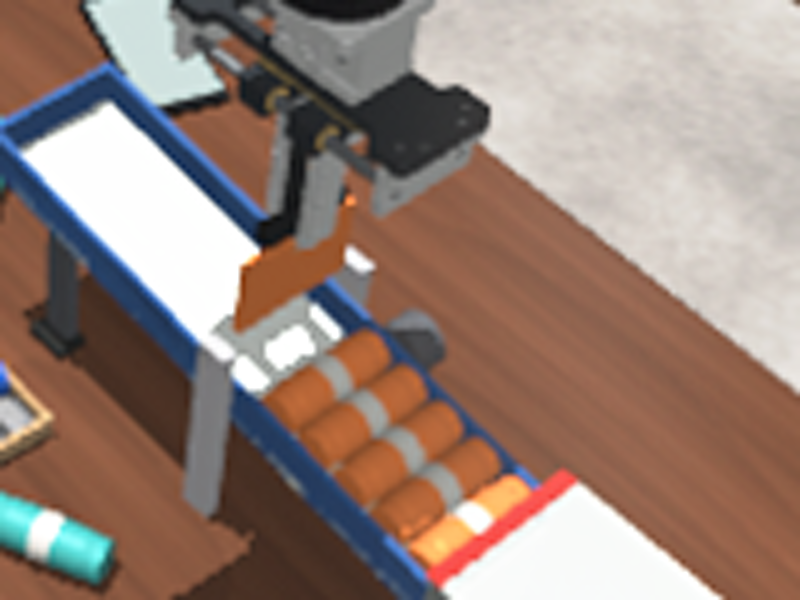

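All five are in the lower chamber. Pushing the gate home.

```bash
python3 -m handwheel '[{"tx":0,"ty":0,"tz":0,"wx":0,"wy":0,"wz":0},{"tx":0,"ty":0,"tz":0,"wx":0,"wy":0,"wz":0},{"tx":0,"ty":0,"tz":0,"wx":0,"wy":0,"wz":0}]'
python3 -m handwheel '[{"tx":0,"ty":0,"tz":13,"wx":0,"wy":0,"wz":0},{"tx":0,"ty":0,"tz":15,"wx":0,"wy":0,"wz":0},{"tx":0,"ty":0,"tz":15,"wx":0,"wy":0,"wz":0},{"tx":0,"ty":0,"tz":12.5,"wx":0,"wy":0,"wz":0},{"tx":0,"ty":0,"tz":0,"wx":0,"wy":0,"wz":0}]'
python3 -m handwheel '[{"tx":0,"ty":0,"tz":0,"wx":0,"wy":0,"wz":0},{"tx":0,"ty":0,"tz":0,"wx":0,"wy":0,"wz":0},{"tx":0,"ty":0,"tz":0,"wx":0,"wy":0,"wz":0}]'
python3 -c "
from h import *
f=grab('side','s19'); crop(f,320,120,480,240,5,'s19c')"
```

```text
clock: 29.95
eef_pos: [0.6598, -0.0339, 0.2216]
ee_rot: [-0.017, 1.0, 0.0, -0.0]
ft_force: [-2.1, 5.3, 3.4]
opening: 0.146
clock: 30.45
eef_pos: [0.6605, -0.0338, 0.1653]
ee_rot: [-0.017, 1.0, 0.0, 0.0]
ft_force: [5.2, 5.5, -4.9]
opening: 0.143
clock: 30.75
eef_pos: [0.6605, -0.0339, 0.1653]
ee_rot: [-0.017, 1.0, 0.0, 0.0]
ft_force: [4.6, 4.9, -5.5]
opening: 0.147
```

View pics/s19c.png

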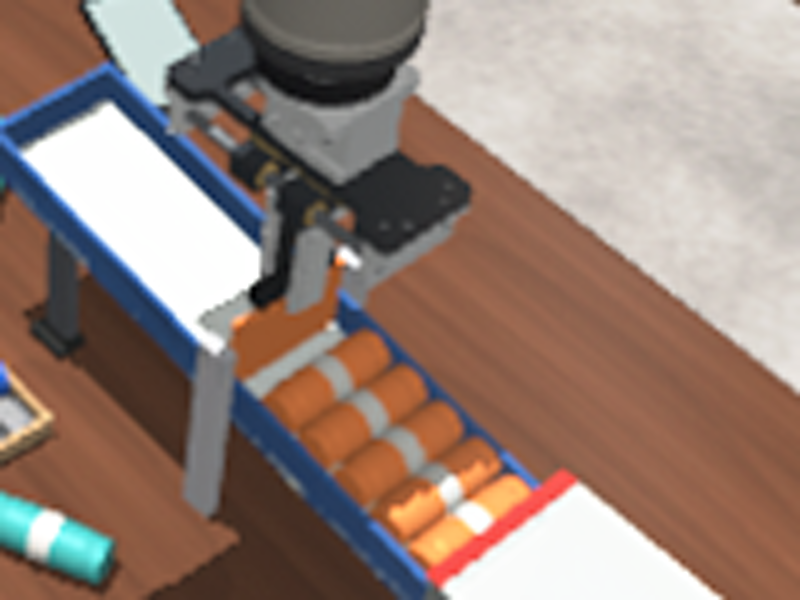

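```bash
python3 -m handwheel '[{"tx":0,"ty":0,"tz":0,"wx":0,"wy":0,"wz":0},{"tx":0,"ty":0,"tz":0,"wx":0,"wy":0,"wz":0},{"tx":0,"ty":0,"tz":0,"wx":0,"wy":0,"wz":0}]' -0.06
python3 -m handwheel '[{"tx":0,"ty":0,"tz":-15,"wx":0,"wy":0,"wz":0},{"tx":0,"ty":0,"tz":-25,"wx":0,"wy":0,"wz":0},{"tx":0,"ty":0,"tz":-30,"wx":0,"wy":0,"wz":0},{"tx":20,"ty":0,"tz":-10,"wx":0,"wy":0,"wz":0},{"tx":40,"ty":0,"tz":0,"wx":0,"wy":0,"wz":0}]'
python3 -m handwheel '[{"tx":35,"ty":0,"tz":0,"wx":0,"wy":0,"wz":0},{"tx":20,"ty":-10,"tz":0,"wx":0,"wy":0,"wz":0},{"tx":0,"ty":0,"tz":0,"wx":0,"wy":0,"wz":0},{"tx":0,"ty":0,"tz":0,"wx":0,"wy":0,"wz":0}]' 1 20
python3 - <<'E'
from h import *
goto(.5254,-.3053,.14,.034)
f=grab('side','s20'); crop(f,330,150,490,290,5,'s20c'); g=grab('top','t20')
for n,im in (("side",f),("top",g)):
    for a,c,b in blobs(mask(im,(0,180,90),(4,255,255)),8)+blobs(mask(im,(176,180,90),(180,255,255)),8): print(n,a,c,b)
s=blobs(mask(f,(0,180,90),(4,255,255)),60);t=blobs(mask(g,(0,180,90),(4,255,255)),60)
E
```

```text
clock: 31.1
eef_pos: [0.6598, -0.035, 0.1658]
ee_rot: [-0.017, 1.0, -0.0, -0.0]
ft_force: [-0.5, -0.1, 0.8]
opening: 0.362
clock: 31.6
eef_pos: [0.6016, -0.0366, 0.2483]
ee_rot: [-0.017, 1.0, -0.0, 0.002]
ft_force: [-0.2, 0.5, 0.5]
opening: 0.53
clock: 32.0
eef_pos: [0.5458, -0.0484, 0.2472]
ee_rot: [-0.017, 1.0, 0.0, 0.001]
ft_force: [-0.4, 0.4, -0.0]
opening: 0.226
t 32.0 tcp [ 0.5458 -0.0484  0.2472] F [-0.4073  0.3812 -0.012 ] open 0.226
shift(tool now) [  29.3 -256.1  107. ] turn [0.03 0.11 0.  ]
side 17 [406.8235 270.2941] [401 266  12  10]
side 58 [404.7069 280.9483] [393 272  26  17]
top 97 [413.9588 124.8247] [412 105   5  41]
top 365 [444.5589 177.9644] [434 169  22  19]
```

View pics/s20c.png

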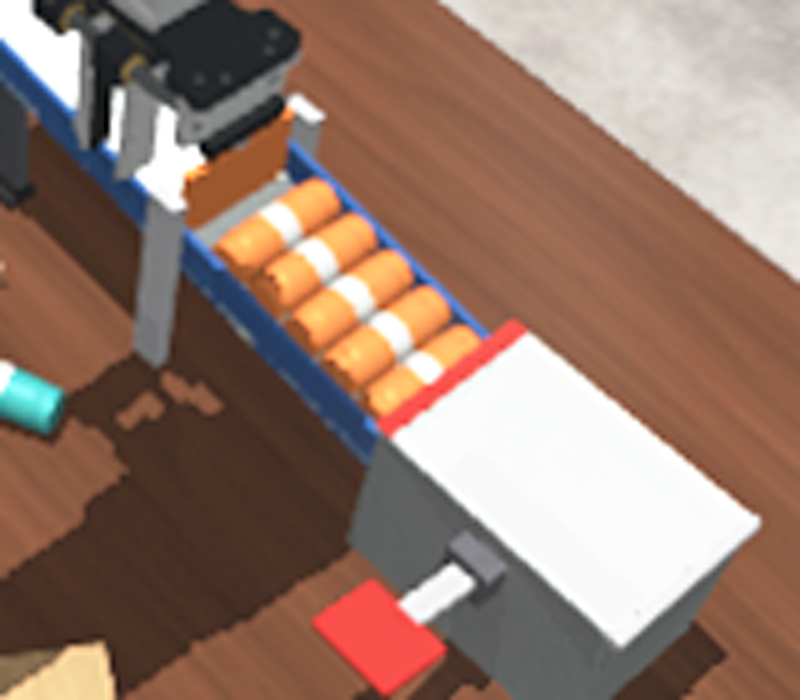

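```bash
python3 - <<'E'
from h import *
print(two((444.56,177.96),(405.9,277.2)), onz("top",[(444.56,177.96)],.115))
g=cv2.imread('pics/t20.png')[:,:,::-1]; crop(g,400,95,520,240,4,'t20c')
for z in(.06,.11):
  print("jar lid/carton",onz("top",[(488,211),(414,239)],z))
E
```

```text
(array([ 0.5264, -0.3058,  0.1081]), np.float64(3.3869860297554264)) [[ 0.5239 -0.3031  0.115 ]]
jar lid/carton [[ 0.4405 -0.4431  0.06  ]
 [ 0.356  -0.2298  0.06  ]]
jar lid/carton [[ 0.4363 -0.4258  0.11  ]
 [ 0.3549 -0.2205  0.11  ]]
```

View pics/t20c.png

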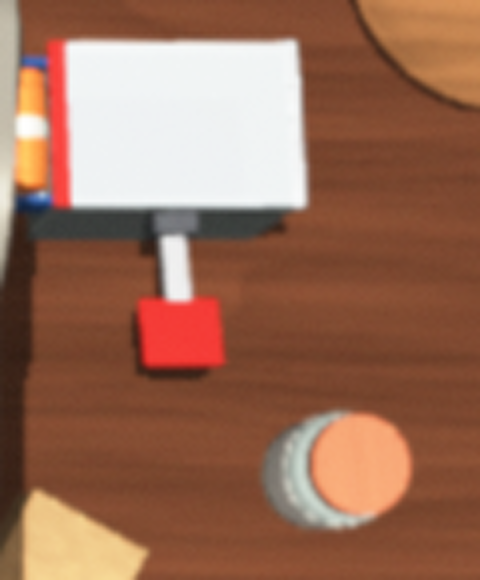

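```bash
python3 -m handwheel '[{"tx":5,"ty":-42.5,"tz":0,"wx":0,"wy":0,"wz":0},{"tx":5,"ty":-42.5,"tz":0,"wx":0,"wy":0,"wz":0},{"tx":5,"ty":-42.5,"tz":0,"wx":0,"wy":0,"wz":0},{"tx":5,"ty":-42.5,"tz":0,"wx":0,"wy":0,"wz":0},{"tx":5,"ty":-42.5,"tz":0,"wx":0,"wy":0,"wz":0}]'
python3 -m handwheel '[{"tx":5,"ty":-42.5,"tz":0,"wx":0,"wy":0,"wz":0},{"tx":0,"ty":0,"tz":35,"wx":0,"wy":0,"wz":0},{"tx":0,"ty":0,"tz":35,"wx":0,"wy":0,"wz":0},{"tx":0,"ty":0,"tz":27,"wx":0,"wy":0,"wz":0},{"tx":0,"ty":0,"tz":0,"wx":0,"wy":0,"wz":0}]'
python3 -m handwheel '[{"tx":0,"ty":0,"tz":0,"wx":0,"wy":0,"wz":0},{"tx":0,"ty":0,"tz":0,"wx":0,"wy":0,"wz":0}]'
python3 - <<'E'
from h import *
goto(.525,-.3045,.115,.034)
f=grab('side','s21'); crop(f,330,170,490,310,5,'s21c')
E
```

```text
clock: 32.6
eef_pos: [0.5282, -0.2632, 0.2458]
ee_rot: [-0.018, 1.0, -0.0, -0.0]
ft_force: [0.8, -0.2, -0.6]
opening: 0.004
clock: 33.1
eef_pos: [0.523, -0.3033, 0.1454]
ee_rot: [-0.017, 1.0, 0.001, -0.003]
ft_force: [0.7, -0.0, -0.2]
opening: 0.005
clock: 33.3
eef_pos: [0.5251, -0.3047, 0.1504]
ee_rot: [-0.017, 1.0, -0.0, 0.001]
ft_force: [0.5, 1.1, 0.1]
opening: 0.008
t 33.3 tcp [ 0.5251 -0.3047  0.1504] F [0.5418 1.0633 0.096 ] open 0.008
shift(tool now) [ 0.2  0.2 35.4] turn [-0.05  0.09  0.03]
```

View pics/s21c.png

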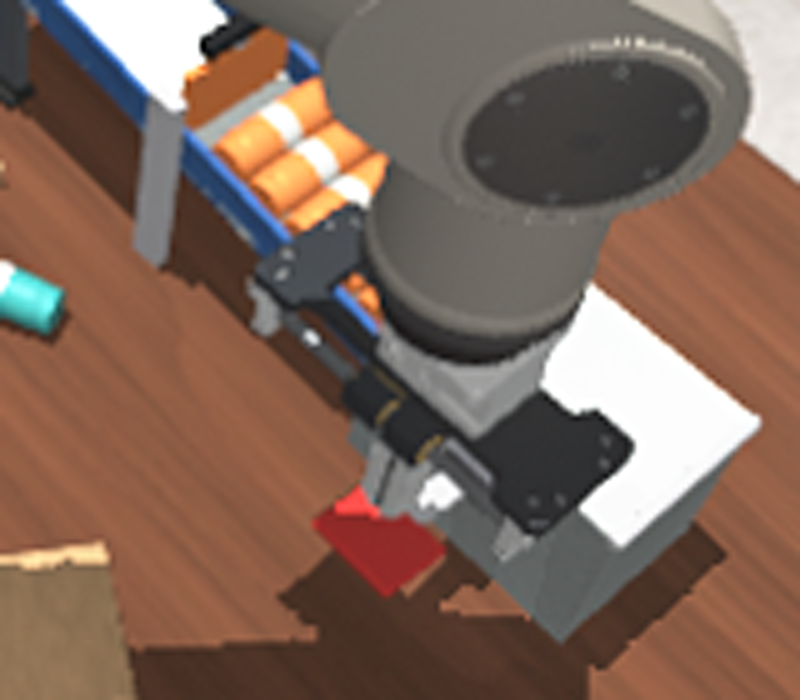

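```bash
python3 -m handwheel '[{"tx":0,"ty":0,"tz":18,"wx":0,"wy":0,"wz":0},{"tx":0,"ty":0,"tz":18,"wx":0,"wy":0,"wz":0},{"tx":0,"ty":0,"tz":5,"wx":0,"wy":0,"wz":0},{"tx":0,"ty":0,"tz":0,"wx":0,"wy":0,"wz":0},{"tx":0,"ty":0,"tz":0,"wx":0,"wy":0,"wz":0}]'
python3 -m handwheel '[{"tx":0,"ty":0,"tz":8,"wx":0,"wy":0,"wz":0},{"tx":0,"ty":0,"tz":4,"wx":0,"wy":0,"wz":0},{"tx":0,"ty":0,"tz":0,"wx":0,"wy":0,"wz":0}]'
python3 - <<'E'
from h import *
f=grab('side','s22'); crop(f,330,170,490,310,5,'s22c')
E
```

```text
clock: 33.85
eef_pos: [0.5245, -0.3044, 0.1089]
ee_rot: [-0.017, 1.0, -0.0, 0.0]
ft_force: [0.1, 0.2, -0.1]
opening: 0.003
clock: 34.15
eef_pos: [0.5244, -0.3048, 0.0965]
ee_rot: [-0.017, 1.0, -0.0, 0.0]
ft_force: [-1.4, -1.1, 6.9]
opening: 0.006
```

View pics/s22c.png

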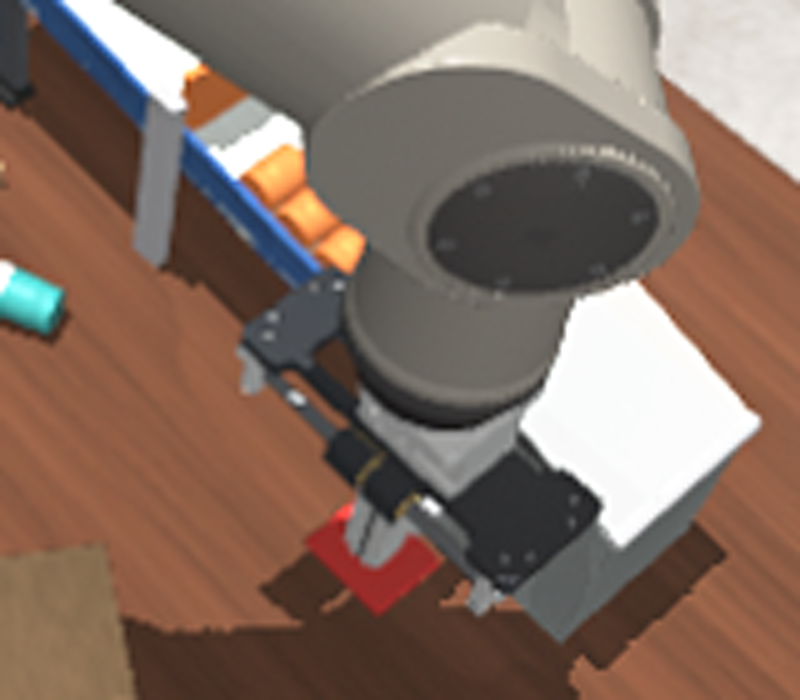

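```bash
python3 -m handwheel '[{"tx":0,"ty":0,"tz":8,"wx":0,"wy":0,"wz":0},{"tx":0,"ty":0,"tz":8,"wx":0,"wy":0,"wz":0}]'
python3 -m handwheel '[{"tx":0,"ty":0,"tz":6,"wx":0,"wy":0,"wz":0},{"tx":0,"ty":0,"tz":0,"wx":0,"wy":0,"wz":0}]'
python3 - <<'E'
from h import *
f=grab('side','s23'); crop(f,330,170,490,310,5,'s23c'); print(manip.sense()["ft_force"])
E
```

```text
clock: 34.4
eef_pos: [0.5255, -0.3048, 0.0812]
ee_rot: [-0.017, 1.0, -0.001, 0.002]
ft_force: [2.3, 0.9, 12.1]
opening: 0.008
clock: 34.6
eef_pos: [0.5261, -0.3048, 0.0751]
ee_rot: [-0.017, 1.0, -0.001, 0.002]
ft_force: [4.1, -0.1, 11.7]
opening: 0.001
[ 3.3225  0.5072 10.6481]
```

View pics/s23c.png

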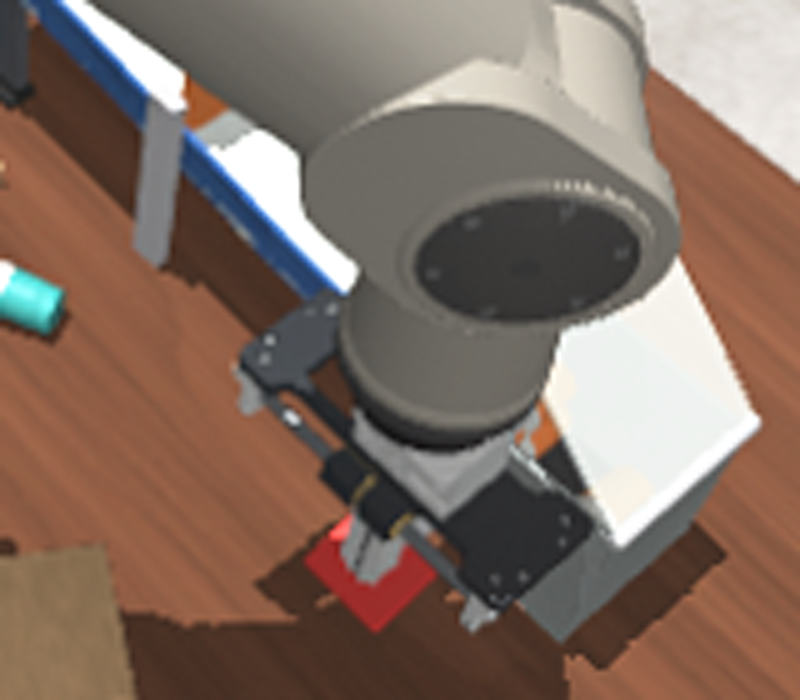

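```bash
python3 -m handwheel '[{"tx":0,"ty":0,"tz":2.5,"wx":0,"wy":0,"wz":0},{"tx":0,"ty":0,"tz":0,"wx":0,"wy":0,"wz":0}]'
python3 -m handwheel '[{"tx":0,"ty":0,"tz":2,"wx":0,"wy":0,"wz":0},{"tx":0,"ty":0,"tz":0,"wx":0,"wy":0,"wz":0}]'
```

```text
clock: 34.85
eef_pos: [0.5265, -0.3049, 0.0741]
ee_rot: [-0.017, 1.0, -0.001, 0.002]
ft_force: [-2.4, 4.3, 28.0]
opening: 0.001
clock: 35.05
eef_pos: [0.5268, -0.305, 0.0732]
ee_rot: [-0.017, 1.0, -0.0, 0.003]
ft_force: [-7.9, 7.3, 48.1]
opening: 0.004
```

Clearly on the stop (stiff rise in force). Easing off 2 mm and holding while I look.

```bash
python3 -m handwheel '[{"tx":0,"ty":0,"tz":-2,"wx":0,"wy":0,"wz":0},{"tx":0,"ty":0,"tz":0,"wx":0,"wy":0,"wz":0},{"tx":0,"ty":0,"tz":0,"wx":0,"wy":0,"wz":0},{"tx":0,"ty":0,"tz":0,"wx":0,"wy":0,"wz":0},{"tx":0,"ty":0,"tz":0,"wx":0,"wy":0,"wz":0}]'
python3 -m handwheel '[{"tx":0,"ty":0,"tz":0,"wx":0,"wy":0,"wz":0},{"tx":0,"ty":0,"tz":0,"wx":0,"wy":0,"wz":0},{"tx":0,"ty":0,"tz":0,"wx":0,"wy":0,"wz":0},{"tx":0,"ty":0,"tz":0,"wx":0,"wy":0,"wz":0},{"tx":0,"ty":0,"tz":0,"wx":0,"wy":0,"wz":0}]'
python3 - <<'E'
from h import *
f=grab('side','s24'); crop(f,330,150,490,310,4,'s24c');g=grab('top','t24'); crop(g,320,85,500,225,4,'t24c'); print(manip.sense()["ft_force"])
E
```

```text
clock: 35.55
eef_pos: [0.5264, -0.3049, 0.0742]
ee_rot: [-0.017, 1.0, -0.001, 0.002]
ft_force: [-1.1, 2.7, 27.6]
opening: 0.006
clock: 36.05
eef_pos: [0.5265, -0.3049, 0.0742]
ee_rot: [-0.017, 1.0, -0.001, 0.002]
ft_force: [-0.1, 3.7, 27.2]
opening: 0.001
[-0.7804  3.2375 26.4854]
```

View pics/s24c.png

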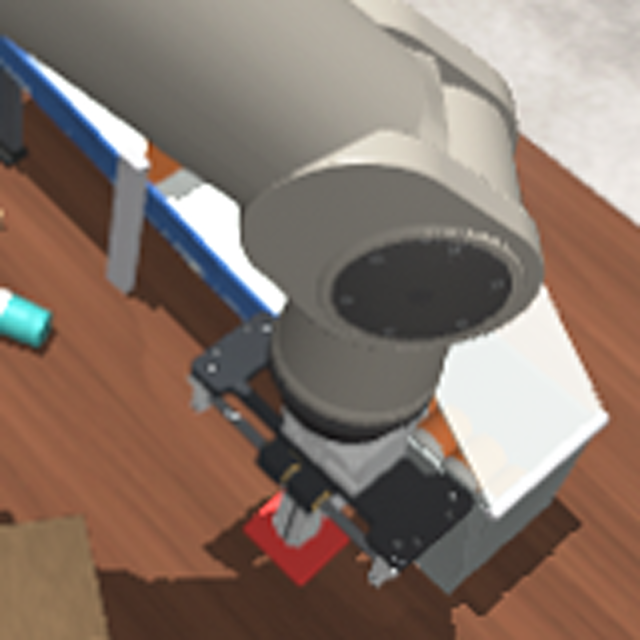

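View pics/t24c.png

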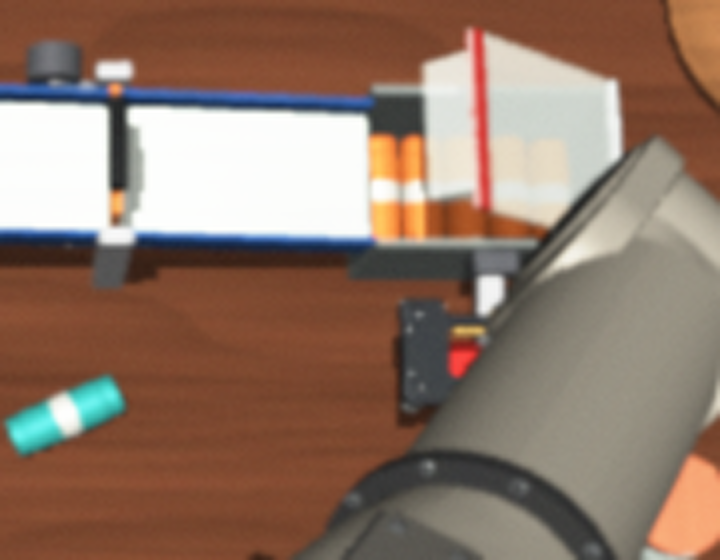

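```bash
python3 - <<'E'
from h import *
a=.034;o=np.array([.66,-.0335,0]);ey=np.array([-np.sin(a),np.cos(a),0]);ex=np.array([np.cos(a),np.sin(a),0])
for px in(383,413,455,508,550):
    for z in(.022,.04,.08):
        p=onz("top",[(px/4+320-.4,190/4+85-.4)],z)[0]; print(px,z,"st x,y",((p-o)@ex*1000).round(),((p-o)@ey*1000).round())
g=cv2.imread('pics/t24.png')[:,:,::-1]; crop(g,405,100,480,150,10,'t24d')
E
```

```text
383 0.022 st x,y 7.0 -206.0
383 0.04 st x,y 3.0 -203.0
383 0.08 st x,y -7.0 -195.0
413 0.022 st x,y 7.0 -229.0
413 0.04 st x,y 3.0 -225.0
413 0.08 st x,y -7.0 -216.0
455 0.022 st x,y 7.0 -260.0
455 0.04 st x,y 3.0 -256.0
455 0.08 st x,y -7.0 -247.0
508 0.022 st x,y 7.0 -300.0
508 0.04 st x,y 3.0 -296.0
508 0.08 st x,y -7.0 -285.0
550 0.022 st x,y 7.0 -332.0
550 0.04 st x,y 3.0 -327.0
550 0.08 st x,y -7.0 -316.0
```

View pics/t24d.png

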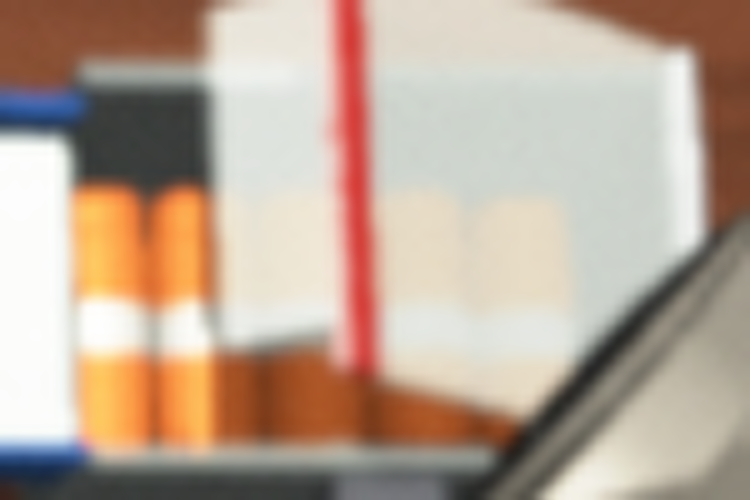

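Five capsules lie side by side in the bin (crop columns about 110, 195, 310, 420 and 520), with the ramp empty and the gate home. Letting go of the lever.

```bash
python3 -m handwheel '[{"tx":0,"ty":0,"tz":-10,"wx":0,"wy":0,"wz":0},{"tx":0,"ty":0,"tz":-15,"wx":0,"wy":0,"wz":0},{"tx":0,"ty":0,"tz":-15,"wx":0,"wy":0,"wz":0},{"tx":0,"ty":0,"tz":-30,"wx":0,"wy":0,"wz":0},{"tx":0,"ty":0,"tz":-40,"wx":0,"wy":0,"wz":0}]'
python3 -m handwheel '[{"tx":0,"ty":0,"tz":-40,"wx":0,"wy":0,"wz":0},{"tx":10,"ty":40,"tz":-20,"wx":0,"wy":0,"wz":0},{"tx":20,"ty":40,"tz":0,"wx":0,"wy":0,"wz":0},{"tx":20,"ty":40,"tz":0,"wx":0,"wy":0,"wz":0},{"tx":0,"ty":40,"tz":0,"wx":0,"wy":0,"wz":0}]'
python3 -m handwheel '[{"tx":0,"ty":40,"tz":0,"wx":0,"wy":0,"wz":0},{"tx":0,"ty":40,"tz":0,"wx":0,"wy":0,"wz":0},{"tx":0,"ty":40,"tz":0,"wx":0,"wy":0,"wz":0},{"tx":0,"ty":0,"tz":0,"wx":0,"wy":0,"wz":0},{"tx":0,"ty":0,"tz":0,"wx":0,"wy":0,"wz":0}]'
python3 - <<'E'
from h import *
f=grab('side','s25'); crop(f,300,130,500,290,4,'s25c');g=grab('top','t25'); cv2.imwrite('pics/t25v.png',g[:,:,::-1])
E
```

```text
clock: 36.65
eef_pos: [0.5234, -0.3037, 0.1819]
ee_rot: [-0.017, 1.0, 0.0, -0.001]
ft_force: [-0.1, 0.5, 0.3]
opening: 0.001
clock: 37.15
eef_pos: [0.4665, -0.1452, 0.2421]
ee_rot: [-0.016, 1.0, 0.0, 0.0]
ft_force: [2.1, 1.4, -0.2]
opening: 0.004
clock: 37.65
eef_pos: [0.4646, -0.0255, 0.2419]
ee_rot: [-0.018, 1.0, 0.0, 0.0]
ft_force: [0.2, -0.6, 0.3]
opening: 0.004
```

View pics/s25c.png

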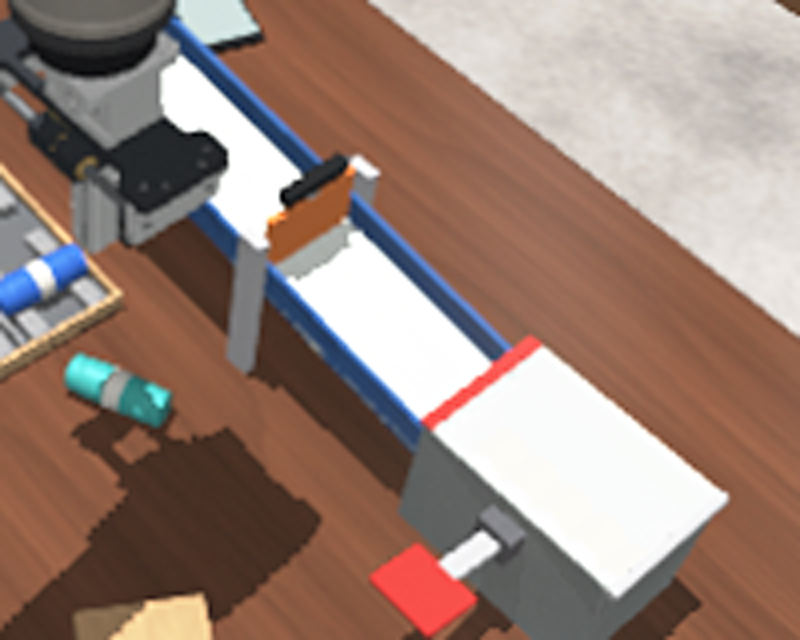

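View pics/t25v.png

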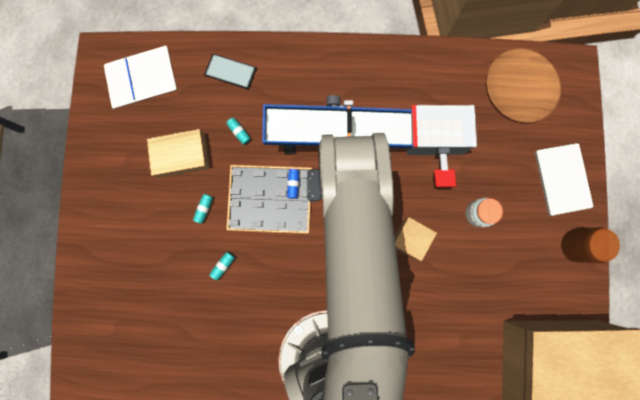

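Lid closed, lever up, gate home, ramp empty, and the blue capsule is still in the tray at (293,183). The jar, box and carton have not moved. I'll let it settle a second, then hand in.

```bash
python3 -m handwheel '[{"tx":0,"ty":0,"tz":0,"wx":0,"wy":0,"wz":0},{"tx":0,"ty":0,"tz":0,"wx":0,"wy":0,"wz":0},{"tx":0,"ty":0,"tz":0,"wx":0,"wy":0,"wz":0},{"tx":0,"ty":0,"tz":0,"wx":0,"wy":0,"wz":0},{"tx":0,"ty":0,"tz":0,"wx":0,"wy":0,"wz":0}]'
python3 -c "
from cell import manip
print(manip.hand_in())"
```

```text
clock: 38.25
eef_pos: [0.4645, -0.0262, 0.2413]
ee_rot: [-0.017, 1.0, -0.0, -0.0]
ft_force: [0.2, -0.4, -0.2]
opening: 0.003
the job is handed in; nothing more can be done
None
```

The job is done and handed in at about 38 s. All five orange capsules went from the tray to the upper ramp. I pulled the gate up by its handle so they rolled into the lower chamber, then pushed it home. I pressed the lever to its stop, held it until they were in the bin, and let go.

- **Bin:** with the lever held down, the top view showed five capsules side by side in the bin. I could not count them again once the lid had closed.
- **Final pictures:** the lid is closed, the lever up, the gate home and the channel empty. The blue capsule is in the tray, and the jar, box, carton and turquoise look-alikes show no visible movement. I judged that by eye and did not measure it.
- **Forces:** the tool's force reading was near zero before hand-in. It peaked at about 48 N for a moment when I overran the lever's stop by 2 mm with the fingertips, so I eased off to 27 N. The 40 N limit is for the arm and gripper body, and the wrist stayed well under 120 N.
- **Disagreements:** the calibrated views differed by up to about 4 mm on most points used, and 9 mm on one channel corner that I did not use. For the tray capsules I used top-view positions. For the release point I corrected by looking.

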